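Gauge the blind bore of a cane-cutting bench and set its length stop

ROBOT

A 7-joint arm with a two-finger parallel gripper is mounted at the origin on a cart in front of the work surface, level with it; the furniture and walls round the work are solid. World frame = base frame: x ahead of the robot, y to its left, z up, the work surface at z = 0. Lengths are in m, angles in rad, forces in N, time in s.
With the tool pointing down it reaches from about 0.35 to 0.9 m from the base axis. Payload 7.2 kg.
Tool frame: the origin (TCP) lies between the finger pads; the fingertips stand 8 mm ahead of it and the grasp point (between the pads) lies 11 mm behind it (r.tips_ahead is the distance from the TCP to the fingertips, in m); z points along the fingers, y is the direction in which the jaws open and shut (so a half turn about z gives the same grasp; the last joint's range is limited). The gripper opens to 85 mm and grips with 20 to 120 N. Pads are 22 mm wide; open, the fingers measure 114 mm over their backs; the gripper's body (76 mm by 85 mm) begins 54 mm behind the grasp point. The pads swing forward as they close: fully open they stand 13 mm farther back than shut.
Start: joints at [1.25, 0.411, -0.013, 1.596, 0.006, 1.134, -0.082], TCP at [0.156, -0.605, 0.239] pointing down, gripper open.
Joint ranges: [-2.95, 2.95], [-0.29, 1.99], [-1.47, 1.44], [0.14, 2.54], [-1.03, 4.17], [0.13, 1.85], [-2.86, 2.86]. Speed limits (rad/s): [2.39, 2.39, 3.01, 3.01, 3.14, 3.14, 3.14].

INTERFACE

Orientations are given as a unit quaternion [w, x, y, z].
In Python, from rig import r gives the robot as it stands.
- The arm moves only by the tool step_arm, never from a script. Its argument "steps" is a list of rows, each a list of 3 entries, a list of its own where there are three numbers: the gripper command: -1 is fully open, 1 is shut, values between are in proportion, then the shift along the tool's x, y, z in m, then the turn, a rotation vector about the tool's x, y, z in rad. A call has exactly 5 rows; each row is the pose to reach, as a shift and turn from the pose commanded when the call began, along the tool's axes at that moment; what a row does not reach only later rows make up. A row lasts 1/10 s, in which the tool goes at most 50 mm and 8.59 degrees, less where a joint would pass 70% of its speed; a pose out of reach is approached as far as the arm can. A call with a gripper value outside its range is refused whole. The fingers move at their own pace and stop on an object; the grip force is fixed at half the most. Time passes only in rows, so rows that repeat a pose let the fingers close, or fill a call up. It gives the time, the measured TCP pose, the force and the opening at its end, in the units of the state.
- r.get_obs(): the state, without advancing time (a new reading comes with each control period).
- r.read_camera(name): name is "scene" or "top" or "wrist"; returns (picture, depth): 420x560x3 uint8, red, green, blue; 420x560 float32, m along the optical axis (not along the pixel's ray), 0 where there is no reading.
- r.camera_params(name): a dict with "fx", "fy", "cx", "cy" (pixels), "D" ([k1, k2, p1, p2, k3] as OpenCV has them; the pictures are not rectified), "R" (3x3) and "t" (3): a world point X has camera coordinates R X + t; the wrist camera has in their place "hand_eye" (4x4, takes a point from camera to tool coordinates, whose origin is the TCP and whose axes are the flange's). Camera axes: x right, y down, z forward; pixel columns grow to the right and rows downward; lengths in m; the calibration is good to about 2 mm. A picture is of the moment at which its call begins: read the wrist's pose just before it. camera_params takes no time and is no camera call.
- r.sign_off(): hands the job in, once; it reports no verdict.
The state is a dict: "time_s": time; "joint_pos": joint angles; "qd": joint speeds; "effort": joint torques, N m; "eef_pos": TCP position; "tcp_rot": TCP orientation; "contact_force": force on the tool from outside, world axes, zero at the start; "ft_torque": the same for the moment, N m; "grip_width": finger opening in m.
Only numpy, scipy, OpenCV 4.12 (cv2) and the standard library are available. Lean on these libraries where they do the work, as an engineer would, in place of code of your own. Each camera call takes 0.05 s, during which the arm holds its last target.

TASK

Take the steel depth rod from the wooden rod rest and slide it, tapered nose first, into the bore of the green headstock: go past the slight drag of the wiper inside until it bottoms, press it firmly on the back stop for a moment (about 10 N, never more than 16 N), and let go. Only then slide the red length stop along the bed up to the outer end of the rod until its sprung brass feeler is pushed in about half-way, so that the scale shows the exposed length with the rod still bottomed, and leave it there. Leave the glass cane, the amber tumbler and the ochre jar where they are.

Things in the scene. Friction and masses are not known exactly. Their poses are not given: they have to be found in the camera images.
- bench: cane-cutting bench, fixed to the table, 90 mm wide (x), 410 mm long (y); dark base, two round bed bars (tops 30 mm above the table), white scale with a tick every 5 mm along its -x side. Origin at table level under its middle. y runs along the bed: the green headstock (64 mm wide, 89 mm high) stands at the -y end, the length stop towards the +y end.
- bore_mouth (a point): centre of the mouth of the headstock's horizontal bore, 14 mm across, 62 mm above the table; axes as the bench: the bore runs from here to -y. The spindle nose round it is 34 mm across. An open V rest, 2 to 24 mm in front of the mouth (its flanks end at the height of the axis), carries the rod in line with the bore.
- bore_end: rear end of the headstock with a black knob, fixed; origin and axes as bench. It holds the rigid back stop that closes the bore 42 to 88 mm inside the mouth; its setting cannot be seen. A sprung rubber wiper 20 to 28 mm inside the mouth drags on the rod with 2 to 4 N (up to 6 N while the taper passes).
- depth_rod: steel depth rod, 170 mm long, 90 g, a dark ring at every 10 mm from the nose, lying level in the rod rest; origin on its axis half-way along, y axis from nose to outer end. The nose part is round, 12 mm across, tapering to 7 mm over the last 10 mm; the outer 60 mm is a square brass shank 12 x 12 mm.
- rod_grip (a point): centre of the brass shank of the depth rod, 55 mm from the rod's middle and 30 mm from its outer end; axes as the rod. The place to grip: the shank stands free of the rod rest.
- rod_nose (a point): centre of the tapered nose end of the depth rod, 85 mm from its middle
- rod_end (a point): centre of the flat outer end of the depth rod, 85 mm from its middle
- length_stop (a joint): travel of the length stop along the bed from its far (+y) end towards the headstock (m), 0 to 0.170; it slides with about 7 N of friction and stays where it is left
- stop_grip (a point): grip point of the length stop, 78 mm above the table on the centre line of its red upright post, 20 mm (x) by 30 mm (y), top 94 mm above the table; axes as the bench. The post stands on an aluminium saddle 66 x 44 mm, top 45 mm above the table, with a black thumb screw (top 59 mm, 18 mm across) 22 mm to +x.
- feeler_tip (a point): middle of the face of the brass feeler button (13 mm across) that looks to -y from the post at the height of the bore axis; 35 mm from the centre line of the post when it is out
- feeler (a joint): how far the sprung feeler is pushed into the post (m): 0 out, 0.007 fully in; it takes 3 N to start and 5 N fully in
- rod_rest: wooden rod rest, fixed, foot 128 mm (x) by 56 mm (y), two scalloped plates 56 mm apart over all carrying rods along its y axis, plates 48 mm high; origin under its middle. The depth rod lies in the valley at x = -36 mm, the glass cane at x = +36 mm.
- cane_pink: pink glass cane, 10 mm thick and 170 mm long, lying in the rod rest beside the depth rod; origin at the middle of its underside. Leave it.
- amber_tumbler: amber glass tumbler, 62 mm across, 82 mm high, behind the bench; origin under its middle. Leave it.
- ochre_jar: ochre pigment jar with black cap, 54 mm across, 88 mm high, behind the bench; origin under its middle. Leave it.

How it is judged:
By the outcome, as a careful person would: the job done as asked, in the order asked, and still so for the second after the job is handed in, with the robot touching nothing.
It also fails if it takes over 72 s, if anything falls off the work surface, if the arm or the gripper's body presses on something with over 40 N, if the wrist force passes 120 N, or if a joint passes its speed limit or range.

## Working session

There is one attempt and no reset: what is moved stays moved. The work goes in short steps, Python scripts to look and compute and a tool call to move; the robot and the scene stay as the last step left them, time stands still between calls to the robot, and variables do not carry over. Pictures are saved under pics/ and viewed, and the job is handed in when it is done.

Besides the shell and the picture viewer there is one more tool, called after ">>>" as name([rows], argument=value, ...), one row to a line, values as JSON. step_arm: Moves the arm, as the interface text tells. Its arguments: {"type":"object","properties":{"steps":{"type":"array"}},"required":["steps"]}

```bash
ls; mkdir -p pics; python3 - <<'E'
from rig import r
import cv2,numpy as np
o=r.get_obs(); print({k:np.round(v,4).tolist() for k,v in o.items()}, r.tips_ahead)
for n in("scene","top"):
    p,d=r.read_camera(n); cv2.imwrite(f"pics/{n}0.png",p[:,:,::-1]); np.save(f"{n}0.npy",d)
    print(n,r.camera_params(n))
print(r.camera_params("wrist"))
E
```

```text
pics
{'time_s': 0.0, 'joint_pos': [1.2498, 0.4119, -0.0127, 1.5971, 0.0056, 1.1343, -0.0822], 'qd': [0.0009, 0.0003, 0.0007, 0.0004, -0.0008, -0.0007, -0.0008], 'effort': [0.0001, -60.062, 0.6819, -29.9403, 0.0138, 0.0108, -0.0], 'eef_pos': [0.1562, -0.6047, 0.2384], 'tcp_rot': [-0.0008, 0.992, 0.1261, -0.0002], 'contact_force': [-0.3917, -0.483, -0.6861], 'ft_torque': [-0.0155, 0.0135, -0.0128], 'grip_width': 0.0855} 0.008
scene {'fx': 516.2229000266988, 'fy': 516.2229000266988, 'cx': 282.862149792895, 'cy': 212.6444492417694, 'D': array([-0.04886944,  0.        ,  0.        ,  0.        ,  0.        ]), 'R': array([[-0.53081884, -0.84745907, -0.00667014],
       [-0.38642712,  0.24903422, -0.88806308],
       [ 0.7542582 , -0.46882309, -0.45967322]]), 't': array([0.3962238 , 0.26919996, 1.06779382])}
top {'fx': 482.60307688337855, 'fy': 482.60307688337855, 'cx': 280.12645489711906, 'cy': 212.2212629797928, 'D': array([-0.05100884,  0.        ,  0.        ,  0.        ,  0.        ]), 'R': array([[-0.02917835, -0.99955311, -0.00649666],
       [-0.98784567,  0.0298281 , -0.15254907],
       [ 0.15267468,  0.00196657, -0.98827454]]), 't': array([0.11234983, 0.55570103, 1.07851149])}
{'fx': 290.36738153446885, 'fy': 290.36738153446885, 'cx': 273.8223258624756, 'cy': 209.8956267504992, 'D': array([0.01371757, 0.        , 0.        , 0.        , 0.        ]), 'hand_eye': array([[ 1.04198769e-04, -9.45790621e-01, -3.24776984e-01,
         8.44070839e-02],
       [ 9.99999678e-01,  3.56811036e-04, -7.18246082e-04,
        -1.82891451e-04],
       [ 7.95194420e-04, -3.24776805e-01,  9.45790354e-01,
        -1.34509966e-01],
       [ 0.00000000e+00,  0.00000000e+00,  0.00000000e+00,
         1.00000000e+00]])}
```

View pics/scene0.png

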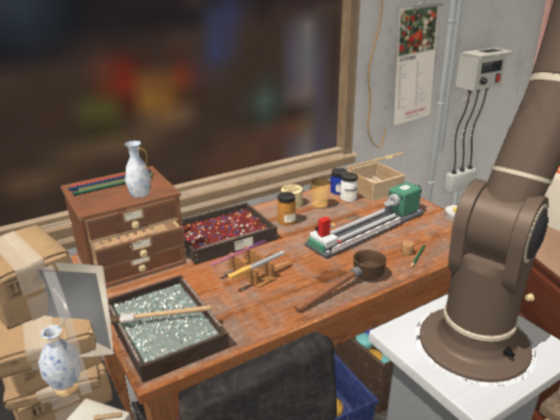

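View pics/top0.png

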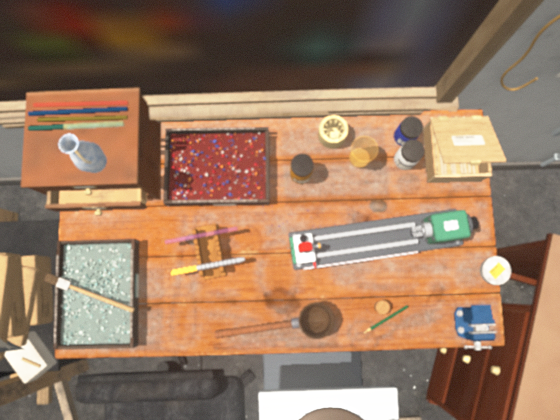

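Top view: rod (yellow shank at (172,272), nose at (244,261)) in rest at (210,250). Bench runs from (293,250) to the headstock at (450,228). Zooming in for measurements.

```bash
cat > h.py <<'E'
import numpy as np,cv2
from rig import r
def K(c): return np.array([[c['fx'],0,c['cx']],[0,c['fy'],c['cy']],[0,0,1.]])
def ray(name,px):
    c=r.camera_params(name); u=cv2.undistortPoints(np.array(px,float).reshape(-1,1,2),K(c),c['D'])[:,0]
    dv=np.c_[u,np.ones(len(u))]; R,t=c['R'],c['t']
    return -R.T@t,dv@R   # origin, dirs (camera z=1)
def atz(name,px,z):
    o,d=ray(name,px); return o+d*((z-o[2])/d[:,2])[:,None]
def atd(name,px,depth):
    o,d=ray(name,px); return o+d*np.array([depth[int(round(p[1])),int(round(p[0]))] for p in px])[:,None]
def cloud(name,depth):
    h,w=depth.shape; yy,xx=np.mgrid[:h,:w]; px=np.c_[xx.ravel(),yy.ravel()]
    o,d=ray(name,px); P=o+d*depth.ravel()[:,None]; P[depth.ravel()==0]=np.nan
    return P.reshape(h,w,3)
def proj(name,P):
    c=r.camera_params(name); q,_=cv2.projectPoints(np.array(P,float).reshape(-1,1,3),cv2.Rodrigues(c['R'])[0],c['t'],K(c),c['D']); return q[:,0]
E
python3 - <<'E'
from h import *
d=np.load('top0.npy'); C=cloud('top',d)
for p in [(172,272),(244,261),(210,266),(293,250),(440,228),(306,238),(470,225),(405,245),(165,243),(240,230),(200,300)]:
    print(p,C[p[1],p[0]].round(4))
im=cv2.imread('pics/top0.png')
cv2.imwrite('pics/z1.png',cv2.resize(im[215:290,155:255],None,fx=8,fy=8,interpolation=cv2.INTER_CUBIC))
cv2.imwrite('pics/z2.png',cv2.resize(im[195:285,280:480],None,fx=4,fy=4,interpolation=cv2.INTER_CUBIC))
E
```

```text
(172, 272) [0.4275 0.3462 0.0484]
(244, 261) [ 0.4507  0.1854 -0.0015]
(210, 266) [0.4387 0.259  0.0499]
(293, 250) [0.4706 0.0687 0.0368]
(440, 228) [ 0.5054 -0.2585  0.0894]
(306, 238) [0.4954 0.0387 0.0582]
(470, 225) [ 0.5106 -0.3285  0.0847]
(405, 245) [ 0.4751 -0.1942  0.0248]
(165, 243) [0.494  0.3618 0.0517]
(240, 230) [ 0.5253  0.1936 -0.0012]
(200, 300) [0.3618 0.2907 0.001 ]
```

View pics/z1.png

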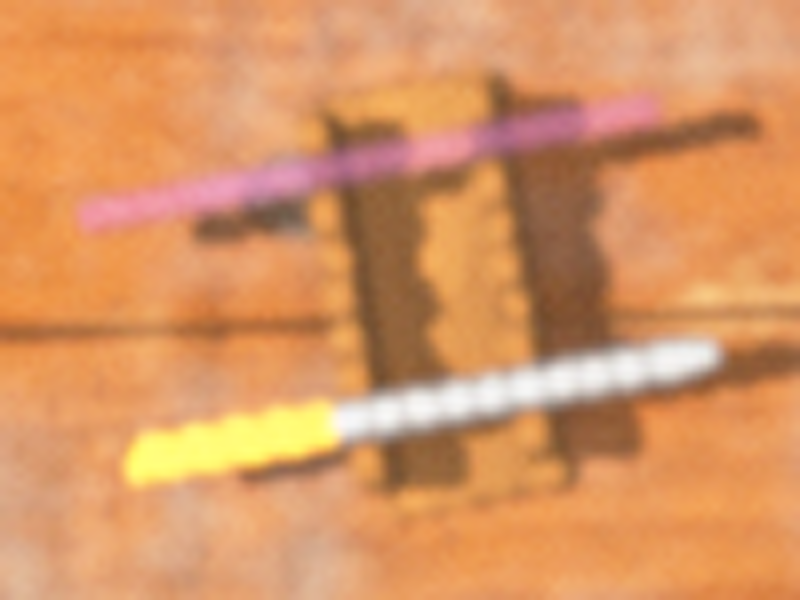

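View pics/z2.png

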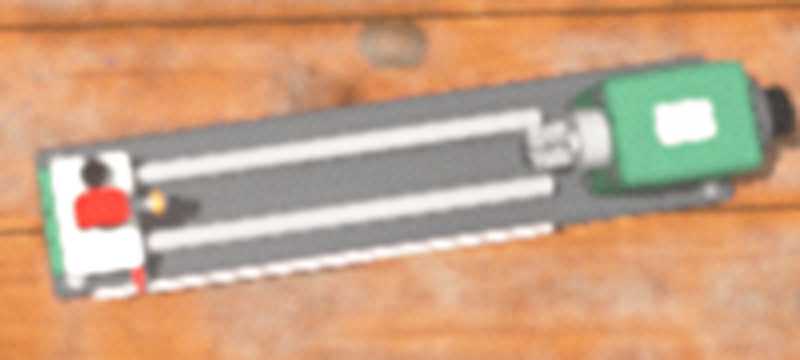

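```bash
cat >> h.py <<'E'
def z2p(p,x0,y0,s): return ((p[0]+.5)/s-.5+x0,(p[1]+.5)/s-.5+y0)
from scipy.spatial.transform import Rotation as Rn
def Rq(q): return Rn.from_quat([q[1],q[2],q[3],q[0]])
def togo(p,yaw=None,o=None):
    """shift and rotvec in tool axes to world TCP p with tool pointing straight down, tool x at yaw (deg)"""
    o=o or r.get_obs(); R0=Rq(o['tcp_rot']); s=R0.inv().apply(np.array(p)-o['eef_pos'])
    if yaw is None: return s.round(4),None
    a=np.radians(yaw); x=np.array([np.cos(a),np.sin(a),0]); z=np.array([0,0,-1.]); y=np.cross(z,x)
    T=Rn.from_matrix(np.c_[x,y,z]); return s.round(4),(R0.inv()*T).as_rotvec().round(4)
E
python3 - <<'E'
from h import *
a=lambda pts,x0,y0,s,z:atz('top',[z2p(p,x0,y0,s) for p in pts],z)
P=a([(135,458),(715,354)],155,215,8,0.044)
print('rod',P.round(4),np.linalg.norm(P[0]-P[1]),np.degrees(np.arctan2(*(P[0]-P[1])[[1,0]])))
Q=a([(88,213),(655,107)],155,215,8,0.05); print('cane',Q.round(4))
B=a([(148,173),(540,120)],280,195,4,.03); print('bar1',B.round(4),np.degrees(np.arctan2(*(B[0]-B[1])[[1,0]])))
B=a([(152,238),(550,184)],280,195,4,.03); print('bar2',B.round(4),np.degrees(np.arctan2(*(B[0]-B[1])[[1,0]])))
print('base bl,tl',a([(62,298),(40,152)],280,195,4,.012).round(4))
print('post',a([(76,192),(129,190),(129,222),(78,226)],280,195,4,.094).round(4))
print('head',a([(605,82),(748,62),(765,170),(620,187)],280,195,4,.089).round(4))
print('noseface ends',a([(603,108),(610,165)],280,195,4,.062).round(4))
print('feeler',a([(163,203)],280,195,4,.068).round(4))
print('scale left/right',a([(92,295),(553,229)],280,195,4,.01).round(4))
E
```

```text
rod [[0.4282 0.3485 0.044 ]
 [0.4532 0.1818 0.044 ]] 0.16860395838140046 98.53888467297993
cane [[0.4983 0.361  0.05  ]
 [0.5242 0.1973 0.05  ]]
bar1 [[ 0.4977  0.0125  0.03  ]
 [ 0.5218 -0.2188  0.03  ]] 95.94716385391611
bar2 [[ 0.4598  0.0117  0.03  ]
 [ 0.484  -0.2221  0.03  ]] 95.91379734665578
base bl,tl [[0.4274 0.0646 0.012 ]
 [0.5139 0.0748 0.012 ]]
post [[0.4822 0.0571 0.094 ]
 [0.4824 0.028  0.094 ]
 [0.4648 0.0286 0.094 ]
 [0.4635 0.0566 0.094 ]]
head [[ 0.535  -0.2404  0.089 ]
 [ 0.5438 -0.3221  0.089 ]
 [ 0.4829 -0.3264  0.089 ]
 [ 0.4761 -0.2443  0.089 ]]
noseface ends [[ 0.5238 -0.2466  0.062 ]
 [ 0.491  -0.2481  0.062 ]]
feeler [[0.4768 0.0075 0.068 ]]
scale left/right [[ 0.4287  0.0469  0.01  ]
 [ 0.459  -0.2276  0.01  ]]
```

```bash
python3 - <<'E'
from h import *
for p,y in [((.34,-.46,.25),60),((.48,-.2,.25),96)]: print(togo(p,y))
E
```

```text
(array([ 0.2142, -0.0942, -0.0114]), array([-1.400e-03, -5.000e-04, -7.944e-01]))
(array([ 0.4148, -0.3109, -0.0111]), array([-1.3000e-03, -1.0000e-03, -1.4227e+00]))
```

>>> step_arm([
  [-1,[0.043,-0.019,-0.002],[0,0,-0.14]],
  [-1,[0.086,-0.038,-0.004],[0,0,-0.28]],
  [-1,[0.128,-0.057,-0.007],[0,0,-0.42]],
  [-1,[0.171,-0.076,-0.009],[0,0,-0.56]],
  [-1,[0.214,-0.095,-0.011],[0,0,-0.7]],
])

```text
time_s: 0.6
eef_pos: [0.3408, -0.4582, 0.2502]
tcp_rot: [-0.0, 0.887, 0.461, -0.0]
contact_force: [-0.1, -0.8, -0.3]
grip_width: 0.085
```

```bash
python3 - <<'E'
from h import *
o=r.get_obs();print(o['time_s'],o['eef_pos'],o['joint_pos'].round(3) if hasattr(o['joint_pos'],'round') else o['joint_pos'],o['contact_force'])
for p,y in [((.485,-.2,.25),96)]: print(togo(p,y))
E
```

```text
0.6 [ 0.34077115 -0.45818254  0.25020066] [ 1.034  0.324 -0.239  1.704  0.084  1.124  0.158] [-0.08767418 -0.83644373 -0.33793419]
(array([ 2.942e-01, -3.040e-02,  2.000e-04]), array([-3.000e-04, -1.000e-04, -7.172e-01]))
```

>>> step_arm([
  [-1,[0.049,-0.006,0],[0,0,-0.145]],
  [-1,[0.098,-0.012,0],[0,0,-0.29]],
  [-1,[0.147,-0.018,0],[0,0,-0.43]],
  [-1,[0.196,-0.024,0],[0,0,-0.575]],
  [-1,[0.245,-0.03,0],[0,0,-0.717]],
])

```text
time_s: 1.1
eef_pos: [0.4576, -0.2407, 0.2502]
tcp_rot: [-0.0, 0.669, 0.743, -0.0]
contact_force: [1.1, -0.6, -0.3]
grip_width: 0.0854
```

>>> step_arm([
  [-1,[0.035,0,0],[0,0,0]],
  [-1,[0.035,0,0],[0,0,0]],
  [-1,[0.035,0,0],[0,0,0]],
  [-1,[0.035,0,0],[0,0,0]],
  [-1,[0.035,0,0],[0,0,0]],
])

```text
time_s: 1.6
eef_pos: [0.4534, -0.2091, 0.2501]
tcp_rot: [-0.0, 0.672, 0.74, -0.0]
contact_force: [0.3, 0.3, -0.3]
grip_width: 0.0855
```

```bash
cat >> h.py <<'E'
def wpic(name):
    o=r.get_obs(); p,d=r.read_camera('wrist'); cv2.imwrite(f'pics/{name}.png',p[:,:,::-1])
    np.savez(name,d=d,pos=o['eef_pos'],q=o['tcp_rot']); return o,p,d
def wray(name,px):
    f=np.load(name+'.npz'); c=r.camera_params('wrist'); H=c['hand_eye']; R=Rq(f['q']).as_matrix()
    u=cv2.undistortPoints(np.array(px,float).reshape(-1,1,2),K(c),c['D'])[:,0]
    dv=np.c_[u,np.ones(len(u))]@H[:3,:3].T@R.T; o=R@H[:3,3]+f['pos']; return o,dv,f['d']
def watz(name,px,z):
    o,d,_=wray(name,px); return o+d*((z-o[2])/d[:,2])[:,None]
def wcloud(name):
    yy,xx=np.mgrid[:420,:560]; o,d,D=wray(name,np.c_[xx.ravel(),yy.ravel()]); P=o+d*D.ravel()[:,None]; P[D.ravel()==0]=np.nan; return P.reshape(420,560,3)
E
python3 - <<'E'
from h import *
o,p,d=wpic('w1'); print(o['time_s'],o['eef_pos'],o['tcp_rot'],o['joint_pos'])
E
```

```text
1.6 [ 0.45342954 -0.20909792  0.25011175] [-6.40549702e-05  6.72123716e-01  7.40438844e-01 -1.58278879e-04] [ 0.7679037   0.22835971 -0.50598189  1.85380743  0.12427852  1.09066291
  0.31197879]
```

View pics/w1.png

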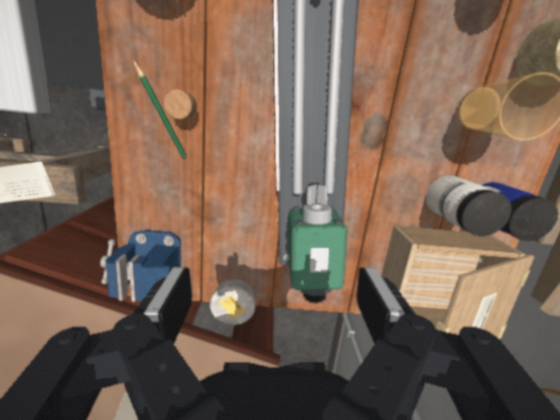

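Wrist view: bed bars at columns 299/333, headstock (316,250), nose/V rest at (317,190–215). Zoom to measure.

```bash
python3 - <<'E'
from h import *
im=cv2.imread('pics/w1.png')
cv2.imwrite('pics/z3.png',cv2.resize(im[165:305,270:370],None,fx=6,fy=6,interpolation=cv2.INTER_CUBIC)[:600])
cv2.imwrite('pics/z4.png',cv2.resize(im[0:190,265:365],None,fx=3,fy=3,interpolation=cv2.INTER_CUBIC))
E
```

```text
(no output)
```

View pics/z3.png

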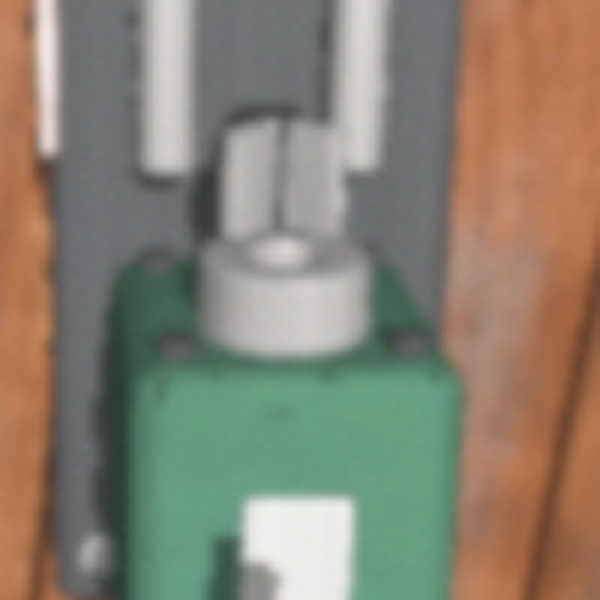

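View pics/z4.png

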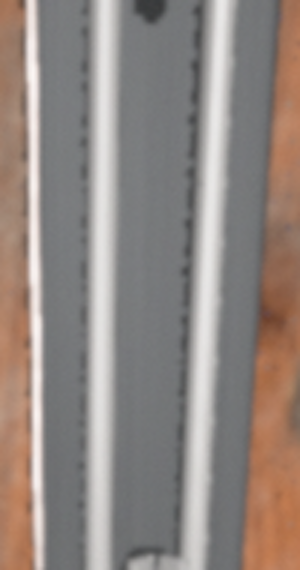

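```bash
python3 - <<'E'
from h import *
a=lambda pts,x0,y0,s,z:watz('w1',[z2p(p,x0,y0,s) for p in pts],z)
ang=lambda B:np.degrees(np.arctan2(*(B[0]-B[1])[[1,0]]))
for l,q,z,pp in[('bar1',[(103,30),(100,540)],.03,3),('bar2',[(220,30),(198,540)],.03,3),('scale',[(35,150),(40,560)],.01,3)]:
    B=a(q,265,0,3,z); print(l,B.round(4),ang(B))
print('mouth',a([(284,250)],270,165,6,.062).round(4),'rim',a([(201,255),(371,258)],270,165,6,.062).round(4))
print('V bottom',a([(287,122),(279,235)],270,165,6,.0535).round(4))
print('V tops',a([(222,130),(219,230),(338,125),(346,230)],270,165,6,.062).round(4))
print('head',a([(138,370),(460,378)],270,165,6,.089).round(4))
C=wcloud('w1')
for p in [(317,250),(299,100),(333,100),(310,100),(200,100)]: print(p,C[p[1],p[0]].round(4))
print(togo((.4335,.319,.22),98.5))
E
```

```text
bar1 [[ 0.4623 -0.0249  0.03  ]
 [ 0.4836 -0.2037  0.03  ]] 96.80547768634818
bar2 [[ 0.5026 -0.0211  0.03  ]
 [ 0.5241 -0.1998  0.03  ]] 96.86383066929652
scale [[ 0.4423 -0.0601  0.01  ]
 [ 0.4604 -0.2196  0.01  ]] 96.49706480741567
mouth [[ 0.5061 -0.226   0.062 ]] rim [[ 0.4902 -0.2286  0.062 ]
 [ 0.5232 -0.226   0.062 ]]
V bottom [[ 0.5045 -0.2025  0.0535]
 [ 0.5063 -0.2256  0.0535]]
V tops [[ 0.4909 -0.2033  0.062 ]
 [ 0.493  -0.2232  0.062 ]
 [ 0.5127 -0.2002  0.062 ]
 [ 0.5175 -0.2208  0.062 ]]
head [[ 0.4779 -0.243   0.089 ]
 [ 0.5367 -0.2389  0.089 ]]
(317, 250) [ 0.5087 -0.269   0.089 ]
(299, 100) [ 0.4733 -0.1116  0.0295]
(333, 100) [ 0.5119 -0.1079  0.0295]
(310, 100) [ 0.4875 -0.1097  0.0144]
(200, 100) [ 0.3536 -0.1223 -0.0005]
(array([0.5274, 0.0311, 0.0301]), array([-0.0003,  0.    , -0.0516]))
```

>>> step_arm([
  [-1,[0.049,0.003,0.003],[0,0,-0.01]],
  [-1,[0.098,0.006,0.006],[0,0,-0.02]],
  [-1,[0.147,0.009,0.009],[0,0,-0.03]],
  [-1,[0.196,0.012,0.012],[0,0,-0.04]],
  [-1,[0.245,0.015,0.015],[0,0,-0.05]],
])

```text
time_s: 2.15
eef_pos: [0.4444, 0.0385, 0.2354]
tcp_rot: [0.0, 0.653, 0.757, 0.0]
contact_force: [1.0, 0.1, 0.5]
grip_width: 0.0853
```

>>> step_arm([
  [-1,[0.049,0.0,0.003],[0,0,0]],
  [-1,[0.098,0.0,0.006],[0,0,0]],
  [-1,[0.147,0.0,0.009],[0,0,0]],
  [-1,[0.196,0.0,0.012],[0,0,0]],
  [-1,[0.245,0.0,0.015],[0,0,0]],
])

```text
time_s: 2.65
eef_pos: [0.4084, 0.2809, 0.2202]
tcp_rot: [0.0, 0.653, 0.757, 0.0]
contact_force: [0.4, -0.5, -0.3]
grip_width: 0.0855
```

>>> step_arm([
  [-1,[0.03,0.0,0],[0,0,0]],
  [-1,[0.03,0.0,0],[0,0,0]],
  [-1,[0.03,0.0,0],[0,0,0]],
  [-1,[0.03,0.0,0],[0,0,0]],
  [-1,[0.03,0.0,0],[0,0,0]],
])

```text
time_s: 3.15
eef_pos: [0.4045, 0.3078, 0.2202]
tcp_rot: [0.0, 0.654, 0.757, -0.0]
contact_force: [0.0, 0.4, 0.2]
grip_width: 0.0851
```

```bash
python3 - <<'E'
from h import *
o,p,d=wpic('w2'); print(o['time_s'],o['eef_pos'],o['tcp_rot'],togo((.4335,.319,.22),98.5))
E
```

```text
3.15 [0.4045479  0.30779193 0.22020248] [ 4.09778979e-04  6.53583733e-01  7.56854069e-01 -2.32824753e-04] (array([0.0066, 0.0303, 0.0003]), array([ 0.0003,  0.0007, -0.002 ]))
```

View pics/w2.png

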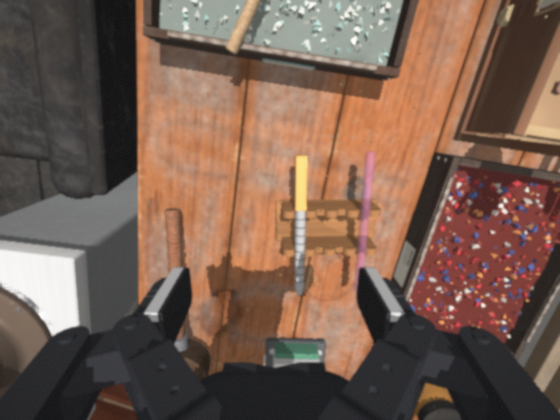

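Rod: outer end at (301,157), nose at (299,291); cane at column 366.

```bash
python3 - <<'E'
from h import *
im=cv2.imread('pics/w2.png')
cv2.imwrite('pics/z5.png',cv2.resize(im[150:300,265:385],None,fx=4,fy=4,interpolation=cv2.INTER_CUBIC))
hsv=cv2.cvtColor(im,cv2.COLOR_BGR2HSV); m=((hsv[...,0]>20)&(hsv[...,0]<32)&(hsv[...,1]>120)&(hsv[...,2]>190)); m[:150]=0;m[220:]=0;m[:,:285]=0;m[:,320:]=0
ys,xs=np.nonzero(m); print(len(ys))
C=wcloud('w2'); Z=C[...,2][m]; print('shank top z',np.nanpercentile(Z,[10,50,90]))
for y in range(ys.min(),ys.max()+1,6): print(y,xs[ys==y].min(),xs[ys==y].max(), C[y,int(xs[ys==y].mean())].round(4))
for y in range(212,295,10): print(y,C[y,296:305,2].round(4))
E
```

```text
99
shank top z [0.05180246 0.05268554 0.05351177]
157 298 305 [0.4272 0.35   0.0539]
163 297 297 [0.4244 0.343  0.052 ]
169 297 305 [0.4295 0.3377 0.0534]
175 297 297 [0.4265 0.3306 0.0527]
181 297 305 [0.4319 0.3247 0.052 ]
187 297 305 [0.433  0.3185 0.053 ]
193 297 305 [0.4354 0.3117 0.0516]
199 297 304 [0.4342 0.3052 0.0532]
205 297 305 [0.4366 0.2983 0.0523]
212 [0.0501 0.0519 0.0522 0.0511 0.0522 0.0518 0.0519 0.0531 0.0509]
222 [0.0513 0.0517 0.0527 0.0523 0.0519 0.0516 0.0512 0.0532 0.0505]
232 [0.0505 0.0504 0.0519 0.0537 0.0528 0.0517 0.0518 0.0515    nan]
242 [0.051  0.0514 0.0532 0.0515 0.0521 0.0522 0.0528 0.0504 0.0512]
252 [0.0511 0.05   0.0523 0.0528 0.0526 0.0515 0.0514 0.0513 0.0487]
262 [0.0524 0.0518 0.0528 0.0528 0.053  0.0521 0.0511 0.0504 0.0005]
272 [ 0.0515  0.0526  0.0515  0.0539  0.0537  0.0526     nan  0.0504 -0.0005]
282 [ 0.0529  0.0505  0.0519  0.0523  0.0534  0.0516  0.0504  0.0495 -0.0037]
292 [ 0.0495  0.0512  0.0506  0.0519  0.0499  0.0486 -0.0034 -0.0018 -0.0028]
```

View pics/z5.png

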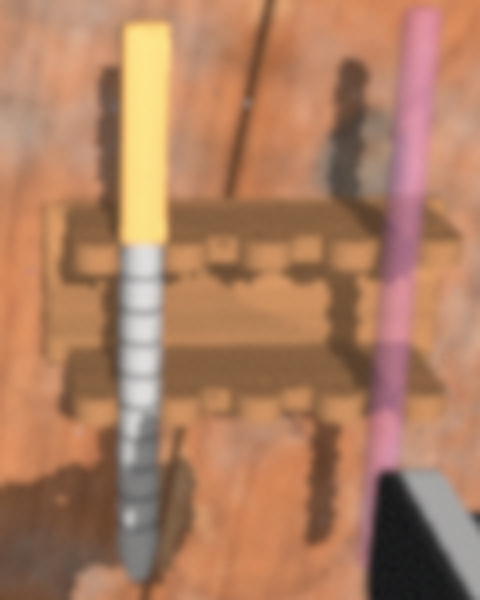

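```bash
python3 - <<'E'
from h import *
a=lambda pts,z:watz('w2',[z2p(p,265,150,4) for p in pts],z)
E=a([(148,23)],.0527)[0]; S=a([(144.5,243)],.0527)[0]; N=a([(139,581)],.0465)[0]; N2=a([(139.5,500)],.0525)[0]
ang=lambda A,B:np.degrees(np.arctan2(*(A-B)[[1,0]]))
print(E,S,N,N2,np.linalg.norm((E-S)[:2]),np.linalg.norm((E-N)[:2]),ang(E,S),ang(E,N),ang(E,N2))
u=(N-E)[:2]/np.linalg.norm((N-E)[:2]); g=E[:2]+.03*u; print('grip',g)
print(togo((g[0],g[1],.12),ang(E,N)))
E
```

```text
[0.42772355 0.35158334 0.0527    ] [0.43737945 0.29232174 0.0527    ] [0.45607938 0.18046285 0.0465    ] [0.45010409 0.21240777 0.0525    ] 0.060043102113211906 0.17345395705144842 99.2542769091645 99.40880389733273 99.13541169226151
grip [0.43262787 0.32198693]
(array([0.0098, 0.0299, 0.1003]), array([ 0.0003,  0.0007, -0.0178]))
```

>>> step_arm([
  [0,[0.005,0.015,0.02],[0,0,-0.014]],
  [0,[0.01,0.03,0.05],[0,0,-0.014]],
  [0,[0.01,0.03,0.1],[0,0,-0.014]],
  [0,[0.01,0.03,0.1],[0,0,-0.014]],
  [0,[0.01,0.03,0.1],[0,0,-0.014]],
])

```text
time_s: 3.7
eef_pos: [0.4315, 0.3232, 0.1206]
tcp_rot: [-0.0, 0.647, 0.762, -0.001]
contact_force: [-0.2, 0.5, 0.8]
grip_width: 0.0426
```

```bash
python3 - <<'E'
from h import *
o,p,d=wpic('w3'); print(o['time_s'],o['eef_pos'],o['tcp_rot'],togo((.4326,.322,.0355),99.2),o['grip_width'])
E
```

```text
3.7 [0.43154518 0.32323203 0.12063256] [-3.57061784e-04  6.47326720e-01  7.62212021e-01 -9.08091125e-04] (array([-0.0022, -0.0001,  0.0865]), array([ 0.0009, -0.0006,  0.0022])) 0.04255113603332631
```

View pics/w3.png

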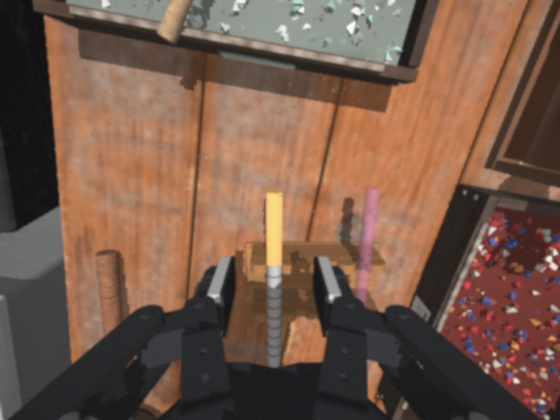

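Rod (column 274) is centred between the fingers (229…320). Descend and grip.

>>> step_arm([
  [0,[-0.002,0,0.03],[0,0,0]],
  [0,[-0.002,0,0.055],[0,0,0]],
  [0,[-0.002,0,0.075],[0,0,0]],
  [0,[-0.002,0,0.085],[0,0,0]],
  [0,[-0.002,0,0.085],[0,0,0]],
])

```text
time_s: 4.25
eef_pos: [0.4327, 0.322, 0.0362]
tcp_rot: [0.0, 0.647, 0.762, 0.0]
contact_force: [-0.3, 0.5, -1.3]
grip_width: 0.0431
```

>>> step_arm([
  [1,[0,0,0],[0,0,0]],
  [1,[0,0,0],[0,0,0]],
  [1,[0,0,0],[0,0,0]],
  [1,[0,0,0],[0,0,0]],
  [1,[0,0,0],[0,0,0]],
])

```text
time_s: 4.75
eef_pos: [0.432, 0.3223, 0.0362]
tcp_rot: [0.0, 0.647, 0.762, 0.0]
contact_force: [-4.2, -0.0, 6.6]
grip_width: 0.0107
```

```bash
python3 - <<'E'
from h import *
o,p,d=wpic('w4'); print(o['time_s'],o['eef_pos'],o['tcp_rot'],o['grip_width'],o['contact_force'])
E
```

```text
4.75 [0.43198766 0.32233719 0.03620792] [4.44696048e-05 6.47098417e-01 7.62406413e-01 3.11550527e-04] 0.01071498991686748 [-4.18729399 -0.04778014  6.64935821]
```

View pics/w4.png

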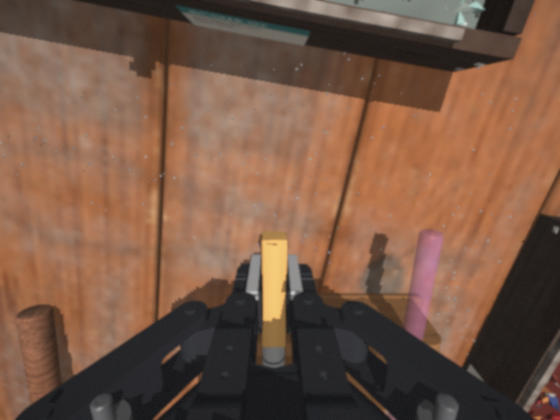

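Rod gripped (width 10.7 mm). Lift straight up.

>>> step_arm([
  [1,[0,0,-0.01],[0,0,0]],
  [1,[0,0,-0.03],[0,0,0]],
  [1,[0,0,-0.06],[0,0,0]],
  [1,[0,0,-0.1],[0,0,0]],
  [1,[0,0,-0.12],[0,0,0]],
])

```text
time_s: 5.3
eef_pos: [0.4331, 0.3229, 0.1589]
tcp_rot: [0.0, 0.647, 0.762, 0.002]
contact_force: [0.5, 0.3, -1.2]
grip_width: 0.0106
```

```bash
python3 - <<'E'
from h import *
o=r.get_obs(); print(o['time_s'],o['eef_pos'],o['tcp_rot'],o['grip_width'],o['contact_force'])
p,d=r.read_camera('top'); cv2.imwrite('pics/t2.png',cv2.resize(p[180:330,130:330,::-1],None,fx=4,fy=4,interpolation=cv2.INTER_CUBIC))
for y in(-.0527,): print(togo((.4856,-.0527,.17),96.7))
E
```

```text
5.3 [0.43307134 0.32285351 0.15889764] [4.63790831e-04 6.47084981e-01 7.62415392e-01 1.89264427e-03] 0.010603954730674112 [ 0.54406211  0.25637138 -1.2429777 ]
(array([-0.3797, -0.0102, -0.01  ]), array([ 0.0066, -0.0029,  0.0462]))
```

View pics/t2.png

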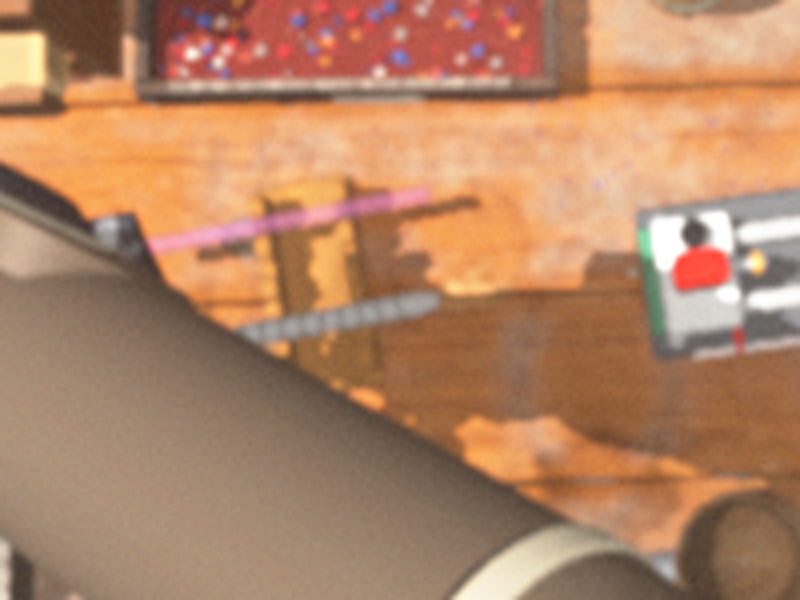

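Rod is in the gripper, cane undisturbed. Transit at height.

>>> step_arm([
  [1,[-0.03,-0.001,-0.005],[0,0,0.01]],
  [1,[-0.075,-0.002,-0.01],[0,0,0.02]],
  [1,[-0.12,-0.003,-0.01],[0,0,0.03]],
  [1,[-0.165,-0.004,-0.01],[0,0,0.04]],
  [1,[-0.21,-0.005,-0.01],[0,0,0.044]],
])

```text
time_s: 5.85
eef_pos: [0.4614, 0.1119, 0.1656]
tcp_rot: [0.0, 0.664, 0.748, 0.0]
contact_force: [1.2, -0.0, -0.6]
grip_width: 0.0109
```

>>> step_arm([
  [1,[-0.045,0,0],[0,0,0]],
  [1,[-0.09,0,0],[0,0,0]],
  [1,[-0.13,0,0],[0,0,0]],
  [1,[-0.155,0,0],[0,0,0]],
  [1,[-0.155,0,0],[0,0,0]],
])

```text
time_s: 6.35
eef_pos: [0.4798, -0.0447, 0.1652]
tcp_rot: [0.001, 0.666, 0.746, -0.001]
contact_force: [-0.9, 0.0, -0.8]
grip_width: 0.0112
```

```bash
python3 - <<'E'
from h import *
o,p,d=wpic('w5'); print(o['time_s'],o['eef_pos'],o['tcp_rot'],o['grip_width'],o['contact_force'])
p,d=r.read_camera('top'); cv2.imwrite('pics/t3.png',cv2.resize(p[170:320,280:480,::-1],None,fx=4,fy=4,interpolation=cv2.INTER_CUBIC))
p,d=r.read_camera('scene'); cv2.imwrite('pics/s3.png',cv2.resize(p[130:280,270:470,::-1],None,fx=4,fy=4,interpolation=cv2.INTER_CUBIC));np.save('s3.npy',d)
print(togo((.4856,-.0527,.13),96.7))
E
```

```text
6.35 [ 0.47979072 -0.04474715  0.16520748] [ 5.04235102e-04  6.66242237e-01  7.45734889e-01 -7.09450380e-04] 0.011196057157874683 [-0.90379489  0.04581876 -0.8083097 ]
(array([-0.0139,  0.0043,  0.0354]), array([ 0.0003, -0.0003,  0.0024]))
```

View pics/w5.png

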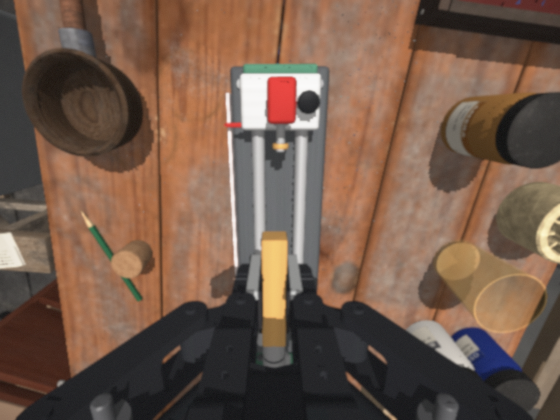

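View pics/t3.png

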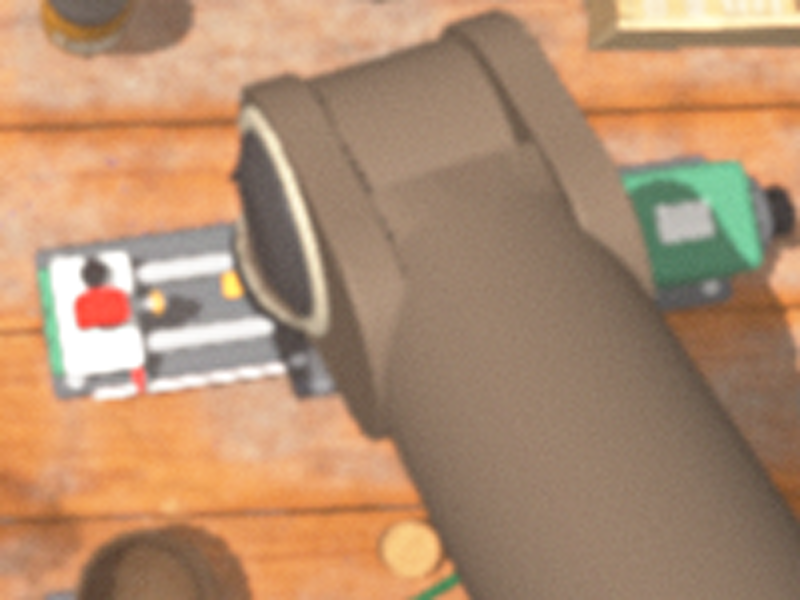

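View pics/s3.png

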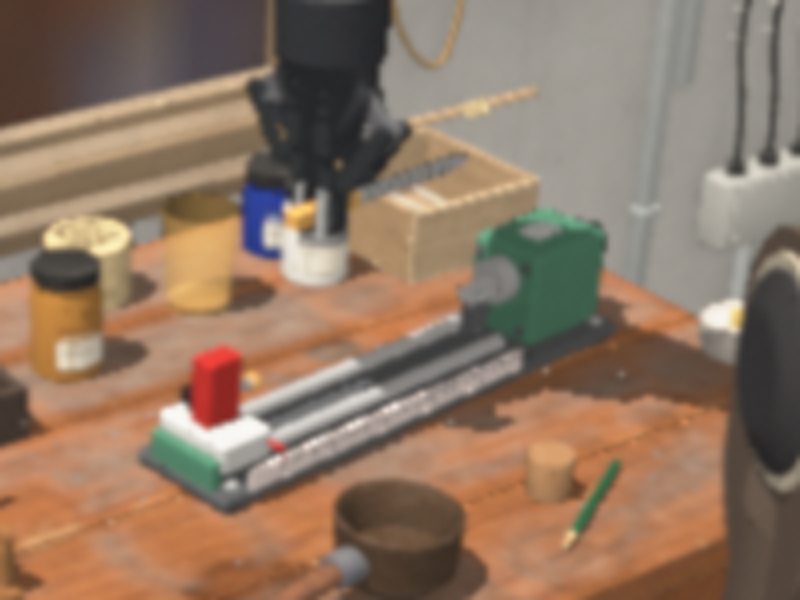

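```bash
python3 - <<'E'
from h import *
im=cv2.imread('pics/w5.png')
cv2.imwrite('pics/z6.png',cv2.resize(im[55:255,220:340],None,fx=4,fy=4,interpolation=cv2.INTER_CUBIC)[:600])
cv2.imwrite('pics/z7.png',cv2.resize(im[205:365,230:330],None,fx=5,fy=5,interpolation=cv2.INTER_CUBIC)[:800])
E
```

```text
(no output)
```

View pics/z6.png

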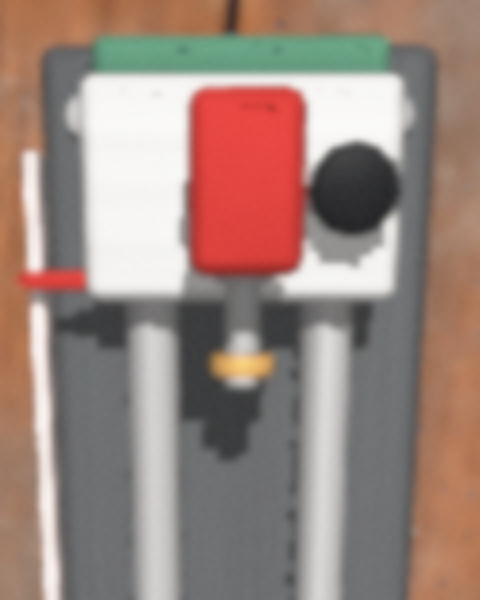

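View pics/z7.png

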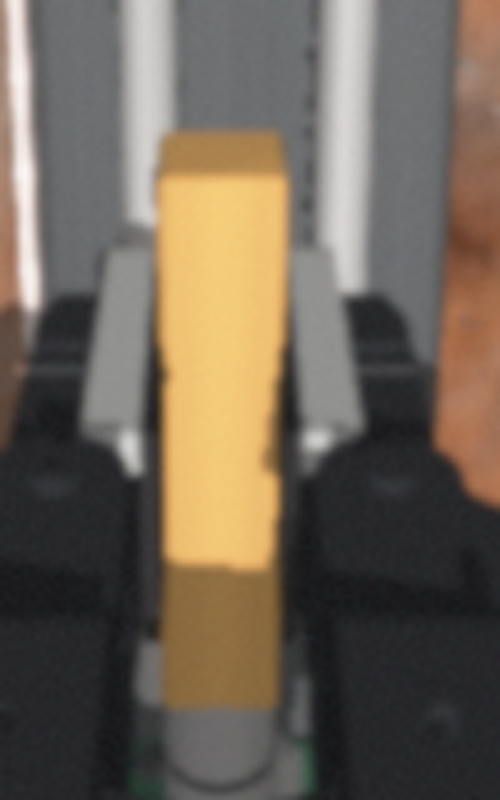

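```bash
python3 - <<'E'
from h import *
a=lambda pts,x0,y0,s,z:watz('w5',[z2p(p,x0,y0,s) for p in pts],z)
ang=lambda A,B:np.degrees(np.arctan2(*(A-B)[[1,0]]))
b1=a([(151,340),(161,590)],220,55,4,.03); b2=a([(327,340),(320,590)],220,55,4,.03)
print('bars',b1.round(4),ang(*b1),b2.round(4),ang(*b2)); 
m=(b1+b2)/2; print('mid',m.round(4))
print('base edges',a([(61,340),(72,590)],220,55,4,.012).round(4),a([(425,340),(409,590)],220,55,4,.012).round(4))
pt=a([(193,92),(303,92),(301,270),(195,270)],220,55,4,.094); print('post',pt.round(4),pt.mean(0).round(4),ang(pt[0],pt[3]),ang(pt[1],pt[2]))
print('feeler face',a([(242,365)],220,55,4,.0685).round(4))
# rod in tool frame from depth
f=np.load('w5.npz'); C=wcloud('w5'); T=Rq(f['q']).inv().apply((C-f['pos']).reshape(-1,3)).reshape(C.shape)
for y in range(242,345,10):
    row=T[y,266:283]; print(y,np.nanmedian(row,0).round(4))
pts=[z2p(p,230,205,5) for p in [(159,175),(288,175),(165,706),(280,706)]]
o,d,_=wray('w5',pts); Ri=Rq(f['q']).inv(); o=Ri.apply(o-f['pos']); d=Ri.apply(d)
for z in (-.016,-.0163,-.017): print(z,(o+d*((z-o[2])/d[:,2])[:,None]).round(4).tolist())
E
```

```text
bars [[ 0.4589  0.012   0.03  ]
 [ 0.4669 -0.0468  0.03  ]] 97.73424252419386 [[ 0.4985  0.0165  0.03  ]
 [ 0.5053 -0.0424  0.03  ]] 96.59112271910301
mid [[ 0.4787  0.0142  0.03  ]
 [ 0.4861 -0.0446  0.03  ]]
base edges [[ 0.4365  0.0077  0.012 ]
 [ 0.4437 -0.0551  0.012 ]] [[ 0.5238  0.0176  0.012 ]
 [ 0.5305 -0.0453  0.012 ]]
post [[0.465  0.058  0.094 ]
 [0.4826 0.0599 0.094 ]
 [0.486  0.0327 0.094 ]
 [0.4682 0.0307 0.094 ]] [0.4755 0.0453 0.094 ] 96.76425961965204 97.16889931333942
feeler face [[0.4788 0.0131 0.0685]]
242 [ 0.028   0.0008 -0.0157]
252 [ 0.0228  0.0008 -0.0154]
262 [ 0.0178  0.0008 -0.0156]
272 [ 0.0125  0.0008 -0.0155]
282 [ 0.0071  0.0008 -0.0155]
292 [ 0.0016  0.0008 -0.0156]
302 [-0.004   0.0009 -0.0156]
312 [-0.0097  0.0009 -0.0157]
322 [-0.0156  0.0009 -0.0157]
332 [-0.0216  0.0011 -0.0158]
342 [-0.0277  0.0009 -0.016 ]
-0.016 [[0.0293, -0.0048, -0.016], [0.0293, 0.0067, -0.016], [-0.0302, -0.005, -0.016], [-0.0301, 0.0068, -0.016]]
-0.0163 [[0.0294, -0.0048, -0.0163], [0.0294, 0.0067, -0.0163], [-0.0299, -0.005, -0.0163], [-0.0299, 0.0068, -0.0163]]
-0.017 [[0.0297, -0.0047, -0.017], [0.0298, 0.0067, -0.017], [-0.0292, -0.0049, -0.017], [-0.0292, 0.0067, -0.017]]
```

```bash
python3 - <<'E'
from h import *
print(togo((.4857,-.0526,.052),96.47))
E
```

```text
(array([-0.0138,  0.0044,  0.1134]), array([ 0.0003, -0.0003,  0.0064]))
```

>>> step_arm([
  [1,[-0.007,0.002,0.0],[0,0,0.006]],
  [1,[-0.014,0.0044,0.03],[0,0,0.006]],
  [1,[-0.014,0.0044,0.06],[0,0,0.006]],
  [1,[-0.014,0.0044,0.09],[0,0,0.006]],
  [1,[-0.014,0.0044,0.113],[0,0,0.006]],
])

```text
time_s: 7.0
eef_pos: [0.4855, -0.0527, 0.0508]
tcp_rot: [-0.0, 0.665, 0.746, -0.0]
contact_force: [0.2, 0.2, -1.3]
grip_width: 0.0108
```

>>> step_arm([
  [1,[0,0,0],[0,0,0]],
  [1,[0,0,0],[0,0,0]],
  [1,[0,0,0],[0,0,0]],
  [1,[0,0,0],[0,0,0]],
  [1,[0,0,0],[0,0,0]],
])

```text
time_s: 7.5
eef_pos: [0.4864, -0.0536, 0.0533]
tcp_rot: [0.001, 0.666, 0.746, 0.0]
contact_force: [0.7, -0.6, -1.0]
grip_width: 0.0107
```

```bash
python3 - <<'E'
from h import *
o,p,d=wpic('w6'); print(o['time_s'],o['eef_pos'],o['tcp_rot'],o['grip_width'],o['contact_force'],togo((.4857,-.0526,.052),96.47))
p,d=r.read_camera('scene'); cv2.imwrite('pics/s6f.png',p[:,:,::-1]); cv2.imwrite('pics/s6.png',cv2.resize(p[170:250,320:430,::-1],None,fx=7,fy=7,interpolation=cv2.INTER_CUBIC));np.save('s6.npy',d)
E
```

```text
7.5 [ 0.48637718 -0.053629    0.0532544 ] [8.15786630e-04 6.66123981e-01 7.45840487e-01 3.79375795e-04] 0.01074298431450737 [ 0.72092381 -0.64186803 -0.98657584] (array([ 0.0011, -0.0004,  0.0011]), array([ 0.0014,  0.0006, -0.0001]))
```

View pics/w6.png

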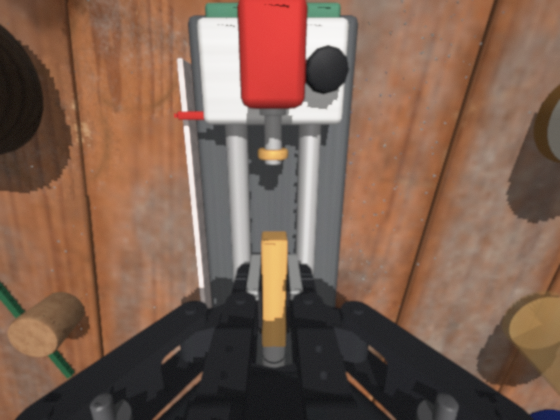

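View pics/s6.png

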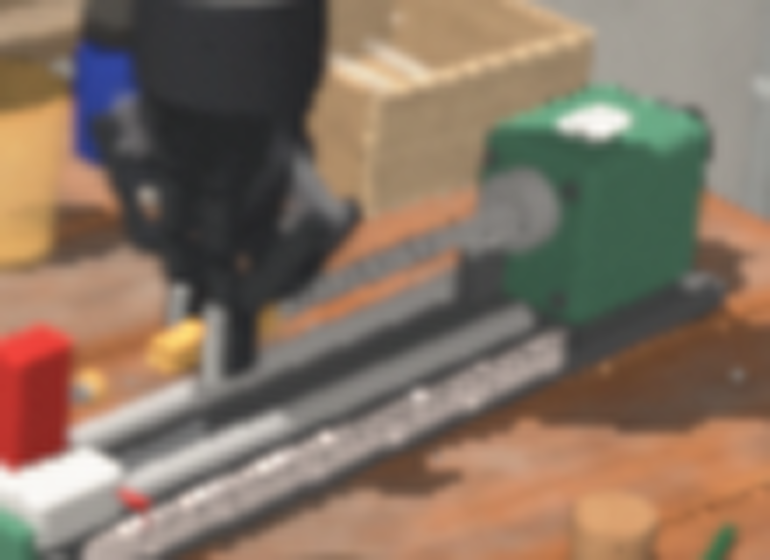

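```bash
python3 - <<'E'
from h import *
im=cv2.imread('pics/w6.png')
cv2.imwrite('pics/z8.png',cv2.resize(im[90:290,180:350],None,fx=4,fy=4,interpolation=cv2.INTER_CUBIC)[:600])
f=np.load('w6.npz'); C=wcloud('w6'); T=Rq(f['q']).inv().apply((C-f['pos']).reshape(-1,3)).reshape(C.shape)
for p in [(273,260),(273,300),(272,154),(236,200),(308,200),(272,100),(272,50)]: print(p,T[p[1],p[0]].round(4))
E
```

```text
(273, 260) [ 0.0181  0.0004 -0.0143]
(273, 300) [-0.003   0.0004 -0.0153]
(272, 154) [ 0.067   0.     -0.0141]
(236, 200) [ 0.036  -0.0207  0.0228]
(308, 200) [0.0357 0.0202 0.0237]
(272, 100) [ 0.0868  0.0002 -0.0412]
(272, 50) [ 0.1001  0.0003 -0.0408]
```

View pics/z8.png

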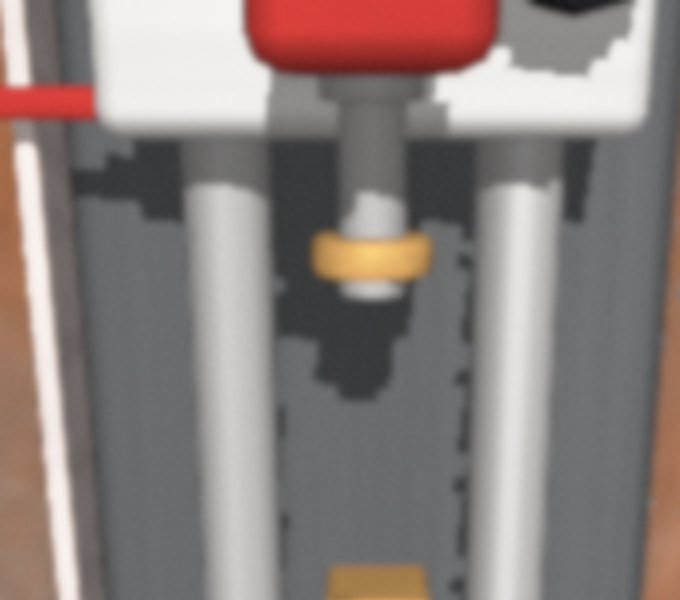

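```bash
python3 - <<'E'
from h import *
for i in range(2): print(r.camera_params('wrist'))
f=np.load('w6.npz');print(f['q'],f['pos'])
o,d,D=wray('w6',[(273.82,209.9)]);Ri=Rq(f['q']).inv();print(Ri.apply(o-f['pos']),Ri.apply(d))
E
```

```text
{'fx': 290.36738153446885, 'fy': 290.36738153446885, 'cx': 273.8223258624756, 'cy': 209.8956267504992, 'D': array([0.01371757, 0.        , 0.        , 0.        , 0.        ]), 'hand_eye': array([[ 1.06104409e-04, -9.46311006e-01, -3.23257587e-01,
         8.38036649e-02],
       [ 9.99999440e-01,  4.40750900e-04, -9.62028705e-04,
         8.78617334e-04],
       [ 1.05285442e-03, -3.23257304e-01,  9.46310523e-01,
        -1.34509106e-01],
       [ 0.00000000e+00,  0.00000000e+00,  0.00000000e+00,
         1.00000000e+00]])}
{'fx': 290.36738153446885, 'fy': 290.36738153446885, 'cx': 273.8223258624756, 'cy': 209.8956267504992, 'D': array([0.01371757, 0.        , 0.        , 0.        , 0.        ]), 'hand_eye': array([[ 1.06104409e-04, -9.46311006e-01, -3.23257587e-01,
         8.38036649e-02],
       [ 9.99999440e-01,  4.40750900e-04, -9.62028705e-04,
         8.78617334e-04],
       [ 1.05285442e-03, -3.23257304e-01,  9.46310523e-01,
        -1.34509106e-01],
       [ 0.00000000e+00,  0.00000000e+00,  0.00000000e+00,
         1.00000000e+00]])}
[8.15786630e-04 6.66123981e-01 7.45840487e-01 3.79375795e-04] [ 0.48637718 -0.053629    0.0532544 ]
[ 0.08380366  0.00087862 -0.13450911] [[-0.32327184 -0.00097003  0.94630565]]
```

Aligned (rod within ~0.5 mm of the axis). Feed in cautiously.

>>> step_arm([
  [1,[-0.005,-0.0005,0],[0,0,0]],
  [1,[-0.011,-0.0005,0],[0,0,0]],
  [1,[-0.017,-0.0005,0],[0,0,0]],
  [1,[-0.023,-0.0005,0],[0,0,0]],
  [1,[-0.028,-0.0005,0],[0,0,0]],
])

```text
time_s: 8.1
eef_pos: [0.4886, -0.0821, 0.0523]
tcp_rot: [0.0, 0.666, 0.746, 0.0]
contact_force: [-0.7, -0.1, -0.8]
grip_width: 0.0111
```

>>> step_arm([
  [1,[-0.003,0,0],[0,0,0]],
  [1,[-0.006,0,0],[0,0,0]],
  [1,[-0.009,0,0],[0,0,0]],
  [1,[-0.012,0,0],[0,0,0]],
  [1,[-0.015,0,0],[0,0,0]],
])

```text
time_s: 8.6
eef_pos: [0.4902, -0.0963, 0.0523]
tcp_rot: [0.0, 0.666, 0.746, 0.0]
contact_force: [0.6, 0.9, -0.5]
grip_width: 0.0112
```

```bash
python3 - <<'E'
from h import *
o,p,d=wpic('w7'); print(o['time_s'],o['eef_pos'],o['tcp_rot'],o['grip_width'],o['contact_force'],o['ft_torque'])
p,d=r.read_camera('scene'); cv2.imwrite('pics/s7.png',cv2.resize(p[170:250,320:430,::-1],None,fx=7,fy=7,interpolation=cv2.INTER_CUBIC))
E
```

```text
8.6 [ 0.49017722 -0.0963082   0.05231054] [1.22244630e-05 6.65953251e-01 7.45993475e-01 4.64715355e-05] 0.011176248780706053 [ 0.61290132  0.89749323 -0.49202474] [ 0.14613405 -0.13477892  0.04766239]
```

View pics/s7.png

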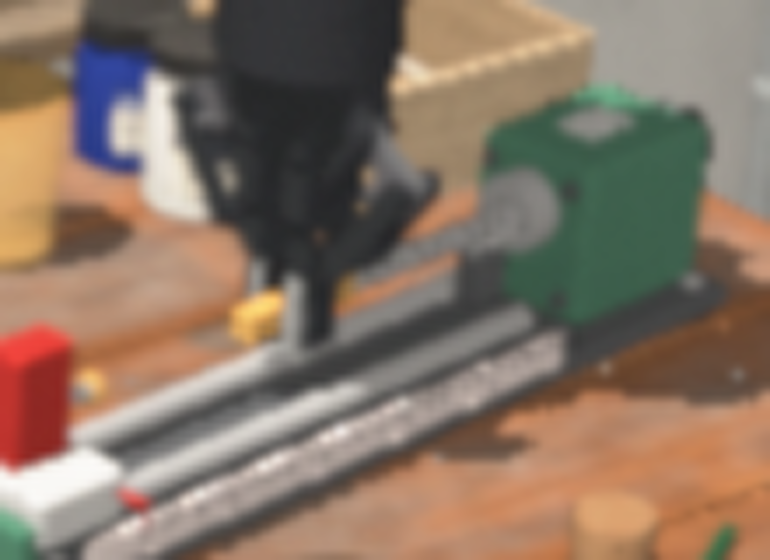

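>>> step_arm([
  [1,[-0.003,0,0],[0,0,0]],
  [1,[-0.006,0,0],[0,0,0]],
  [1,[-0.009,0,0],[0,0,0]],
  [1,[-0.012,0,0],[0,0,0]],
  [1,[-0.014,0,0],[0,0,0]],
])

```text
time_s: 9.2
eef_pos: [0.4918, -0.1104, 0.0523]
tcp_rot: [0.0, 0.666, 0.746, 0.0]
contact_force: [0.8, 0.4, -1.2]
grip_width: 0.0106
```

>>> step_arm([
  [1,[-0.003,0,0],[0,0,0]],
  [1,[-0.006,0,0],[0,0,0]],
  [1,[-0.009,0,0],[0,0,0]],
  [1,[-0.011,0,0],[0,0,0]],
  [1,[-0.012,0,0],[0,0,0]],
])

```text
time_s: 9.7
eef_pos: [0.4931, -0.1224, 0.0523]
tcp_rot: [0.0, 0.666, 0.746, -0.0]
contact_force: [0.9, 0.6, -0.9]
grip_width: 0.0109
```

```bash
python3 - <<'E'
from h import *
o,p,d=wpic('w8'); print(o['time_s'],o['eef_pos'],o['tcp_rot'],o['grip_width'],o['contact_force'],o['ft_torque'])
E
```

```text
9.7 [ 0.49309415 -0.12236497  0.05228302] [ 6.92985733e-05  6.66129853e-01  7.45835782e-01 -1.10777445e-05] 0.010891207438057637 [ 0.94593771  0.61486254 -0.86385933] [ 0.2241683  -0.24899632  0.17066023]
```

```bash
python3 - <<'E'
from h import *
p,d=r.read_camera('scene'); cv2.imwrite('pics/s8.png',cv2.resize(p[170:250,320:430,::-1],None,fx=7,fy=7,interpolation=cv2.INTER_CUBIC))
f=np.load('w8.npz'); C=wcloud('w8'); T=Rq(f['q']).inv().apply((C-f['pos']).reshape(-1,3)).reshape(C.shape)
for p in [(273,245),(273,260),(273,300),(273,330)]: print(p,T[p[1],p[0]].round(4))
E
```

```text
(273, 245) [ 0.0269  0.0004 -0.0166]
(273, 260) [ 0.0188  0.0004 -0.0155]
(273, 300) [-0.0027  0.0004 -0.0157]
(273, 330) [-0.0206  0.0004 -0.0157]
```

View pics/s8.png

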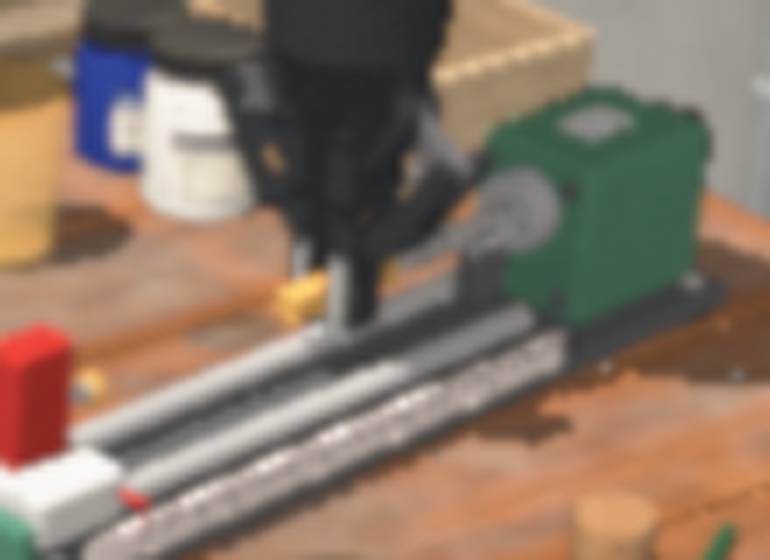

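View pics/w8.png

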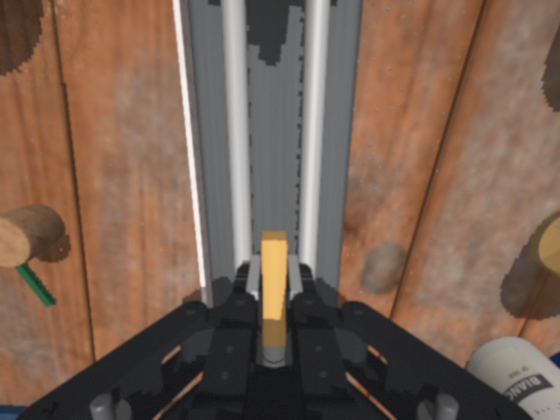

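>>> step_arm([
  [1,[-0.0015,0,0],[0,0,0]],
  [1,[-0.003,0,0],[0,0,0]],
  [1,[-0.0045,0,0],[0,0,0]],
  [1,[-0.006,0,0],[0,0,0]],
  [1,[-0.0075,0,0],[0,0,0]],
])

```text
time_s: 10.3
eef_pos: [0.4939, -0.1296, 0.0523]
tcp_rot: [-0.0, 0.666, 0.746, -0.0]
contact_force: [0.1, 1.1, -1.2]
grip_width: 0.0108
```

>>> step_arm([
  [1,[-0.001,0,0],[0,0,0]],
  [1,[-0.002,0,0],[0,0,0]],
  [1,[-0.003,0,0],[0,0,0]],
  [1,[-0.004,0,0],[0,0,0]],
  [1,[-0.005,0,0],[0,0,0]],
])

```text
time_s: 10.8
eef_pos: [0.4942, -0.1324, 0.0522]
tcp_rot: [-0.001, 0.666, 0.746, 0.001]
contact_force: [-1.3, 10.3, -0.8]
grip_width: 0.0108
```

```bash
python3 - <<'E'
from h import *
o=r.get_obs(); print(o['time_s'],o['eef_pos'],o['tcp_rot'],o['grip_width'],o['contact_force'],o['ft_torque'])
E
```

```text
10.8 [ 0.49420633 -0.1324179   0.052171  ] [-9.75626409e-04  6.65564351e-01  7.46339479e-01  7.24788258e-04] 0.010787877127897487 [-1.29610606 10.28306615 -0.77992085] [2.10398126 0.04447773 0.03237318]
```

>>> step_arm([
  [1,[0,0,0],[0,0,0]],
  [1,[0,0,0],[0,0,0]],
  [1,[0,0,0],[0,0,0]],
  [1,[0,0,0],[0,0,0]],
  [1,[0,0,0],[0,0,0]],
])

```text
time_s: 11.3
eef_pos: [0.4942, -0.1324, 0.0522]
tcp_rot: [-0.001, 0.665, 0.746, 0.001]
contact_force: [-0.6, 8.1, -0.2]
grip_width: 0.0107
```

```bash
python3 - <<'E'
from h import *
o,p,d=wpic('w9'); print(o['time_s'],o['eef_pos'],o['tcp_rot'],o['grip_width'],o['contact_force'],o['ft_torque'])
f=np.load('w9.npz'); C=wcloud('w9'); T=Rq(f['q']).inv().apply((C-f['pos']).reshape(-1,3)).reshape(C.shape)
for p in [(273,242),(273,245),(273,260),(273,300),(273,330)]: print(p,T[p[1],p[0]].round(4))
p,d=r.read_camera('scene'); cv2.imwrite('pics/s9.png',cv2.resize(p[170:250,320:430,::-1],None,fx=7,fy=7,interpolation=cv2.INTER_CUBIC))
cv2.imwrite('pics/z9.png',cv2.resize(cv2.imread('pics/w9.png')[205:365,230:330],None,fx=5,fy=5,interpolation=cv2.INTER_CUBIC)[:600])
E
```

```text
11.3 [ 0.49419657 -0.13238614  0.05215273] [-9.54723578e-04  6.65463691e-01  7.46429340e-01  6.36329184e-04] 0.010705653026526773 [-0.63857451  8.09988897 -0.22830181] [1.59834694 0.06242692 0.04469547]
(273, 242) [ 0.0283  0.0004 -0.0163]
(273, 245) [ 0.027   0.0004 -0.0168]
(273, 260) [ 0.019   0.0004 -0.016 ]
(273, 300) [-0.0027  0.0004 -0.0157]
(273, 330) [-0.0206  0.0004 -0.0156]
```

View pics/s9.png

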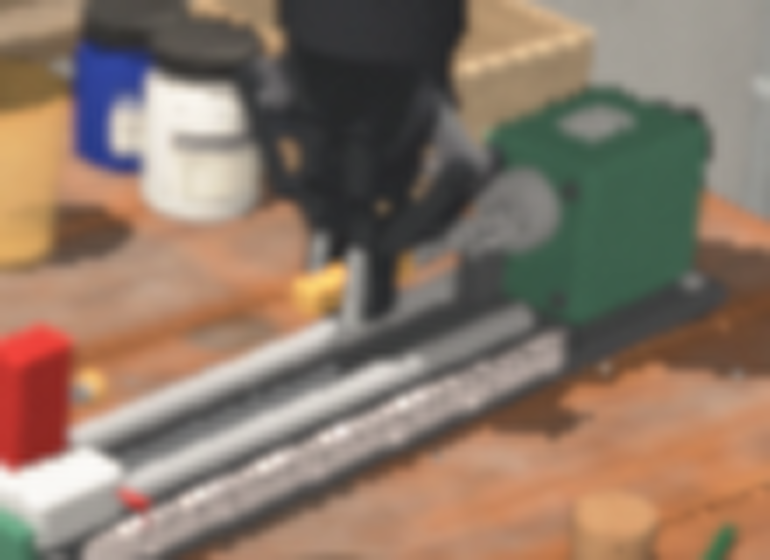

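View pics/z9.png

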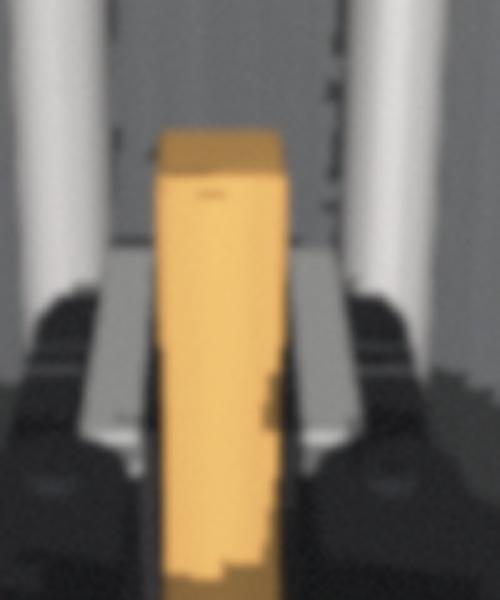

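>>> step_arm([
  [1,[-0.0003,0,0],[0,0,0]],
  [1,[-0.0005,0,0],[0,0,0]],
  [1,[-0.0005,0,0],[0,0,0]],
  [1,[-0.0005,0,0],[0,0,0]],
  [1,[-0.0005,0,0],[0,0,0]],
])

```text
time_s: 11.9
eef_pos: [0.4942, -0.1324, 0.0521]
tcp_rot: [-0.001, 0.665, 0.747, 0.001]
contact_force: [-0.2, 9.2, 0.5]
grip_width: 0.0107
```

```bash
python3 - <<'E'
from h import *
o=r.get_obs(); print(o['time_s'],o['eef_pos'],o['tcp_rot'],o['contact_force'],o['ft_torque'],o['joint_pos'])
E
```

```text
11.9 [ 0.49422559 -0.13239299  0.05213969] [-0.00115372  0.66532955  0.74654847  0.00079866] [-0.16100301  9.24710763  0.48888786] [1.85788201 0.12296972 0.03035181] [ 0.62614114  0.54424454 -0.58600273  2.00710961  0.4455507   0.71892428
 -0.12069502]
```

>>> step_arm([
  [1,[-0.0003,0,0],[0,0,0]],
  [1,[-0.0005,0,0],[0,0,0]],
  [1,[-0.0005,0,0],[0,0,0]],
  [1,[-0.0005,0,0],[0,0,0]],
  [1,[-0.0005,0,0],[0,0,0]],
])

```text
time_s: 12.4
eef_pos: [0.4942, -0.1324, 0.0521]
tcp_rot: [-0.001, 0.665, 0.747, 0.001]
contact_force: [-0.6, 10.1, 0.8]
grip_width: 0.0108
```

```bash
python3 - <<'E'
from h import *
o=r.get_obs(); print(o['time_s'],o['eef_pos'],o['tcp_rot'],o['contact_force'],o['ft_torque'])
E
```

```text
12.4 [ 0.49423527 -0.13242792  0.05211184] [-0.00136241  0.66522745  0.74663891  0.00095796] [-0.55324672 10.08075193  0.80578263] [ 2.24604521  0.08988484 -0.0302049 ]
```

>>> step_arm([
  [1,[-0.0003,0,0],[0,0,0]],
  [1,[-0.0006,0,0],[0,0,0]],
  [1,[-0.0008,0,0],[0,0,0]],
  [1,[-0.0008,0,0],[0,0,0]],
  [1,[-0.0008,0,0],[0,0,0]],
])

```text
time_s: 12.9
eef_pos: [0.4942, -0.1324, 0.0521]
tcp_rot: [-0.002, 0.665, 0.747, 0.001]
contact_force: [-0.5, 12.5, -0.7]
grip_width: 0.0107
```

```bash
python3 - <<'E'
from h import *
o=r.get_obs(); print(o['time_s'],o['eef_pos'],o['tcp_rot'],o['contact_force'],o['ft_torque'])
E
```

```text
12.9 [ 0.49422659 -0.13244454  0.05206537] [-0.00172039  0.66500238  0.74683832  0.00118238] [-0.46761477 12.5254728  -0.66840764] [2.59791421 0.23952507 0.03405504]
```

>>> step_arm([
  [1,[0.0008,0,0],[0,0,0]],
  [1,[0.0015,0,0],[0,0,0]],
  [1,[0.0015,0,0],[0,0,0]],
  [0,[0.0015,0,0],[0,0,0]],
  [0,[0.0015,0,0],[0,0,0]],
])

```text
time_s: 13.4
eef_pos: [0.4943, -0.1354, 0.0523]
tcp_rot: [0.0, 0.666, 0.746, -0.0]
contact_force: [0.4, 0.5, -1.6]
grip_width: 0.0391
```

>>> step_arm([
  [0,[0,0,0],[0,0,0]],
  [0,[0,0,0],[0,0,0]],
  [0,[0,0,0],[0,0,0]],
  [0,[0,0,0],[0,0,0]],
  [0,[0,0,0],[0,0,0]],
])

```text
time_s: 13.9
eef_pos: [0.4945, -0.1348, 0.0523]
tcp_rot: [0.0, 0.666, 0.746, -0.0]
contact_force: [1.0, 0.1, 0.7]
grip_width: 0.0424
```

```bash
python3 - <<'E'
from h import *
o,p,d=wpic('w10'); print(o['time_s'],o['eef_pos'],o['tcp_rot'],o['grip_width'],o['contact_force'])
E
```

```text
13.9 [ 0.4944721  -0.13484596  0.05227794] [ 1.10150499e-05  6.66084691e-01  7.45876118e-01 -3.17160999e-05] 0.04242996683222669 [0.98224519 0.14420557 0.67167673]
```

View pics/w10.png

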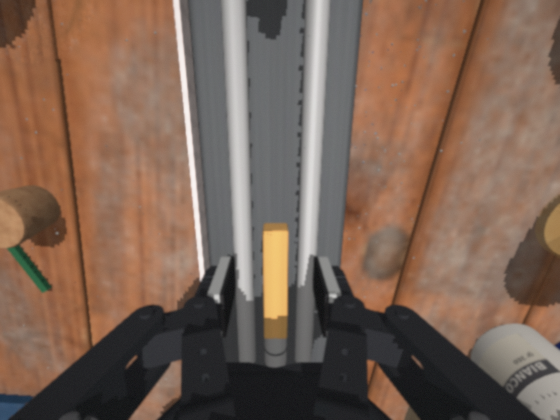

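>>> step_arm([
  [0,[0,0,-0.03],[0,0,0]],
  [0,[0,0,-0.06],[0,0,0]],
  [0,[-0.01,0,-0.1],[0,0,0]],
  [0,[-0.04,0,-0.14],[0,0,0]],
  [0,[-0.05,0,-0.15],[0,0,0]],
])

```text
time_s: 14.45
eef_pos: [0.5021, -0.1876, 0.2066]
tcp_rot: [0.003, 0.667, 0.745, 0.001]
contact_force: [0.6, -0.9, -1.1]
grip_width: 0.0427
```

>>> step_arm([
  [0,[-0.02,0,0],[0,0,0]],
  [0,[-0.02,0,0],[0,0,0]],
  [0,[-0.02,0,0],[0,0,0]],
  [0,[-0.02,0,0],[0,0,0]],
  [0,[-0.02,0,0],[0,0,0]],
])

```text
time_s: 14.95
eef_pos: [0.5023, -0.2031, 0.2019]
tcp_rot: [-0.0, 0.665, 0.746, 0.0]
contact_force: [0.0, 0.1, -1.8]
grip_width: 0.0428
```

```bash
python3 - <<'E'
from h import *
o,p,d=wpic('w11'); print(o['time_s'],o['eef_pos'],o['tcp_rot'],o['grip_width'],o['contact_force'])
im=cv2.imread('pics/w11.png'); cv2.imwrite('pics/z11.png',cv2.resize(im[60:210,230:360],None,fx=4,fy=4,interpolation=cv2.INTER_CUBIC))
E
```

```text
14.95 [ 0.50226916 -0.20310397  0.20189528] [-4.70214721e-04  6.65442810e-01  7.46448689e-01  2.12838854e-05] 0.042824192354379786 [ 0.00736932  0.12131809 -1.81304091]
```

View pics/w11.png

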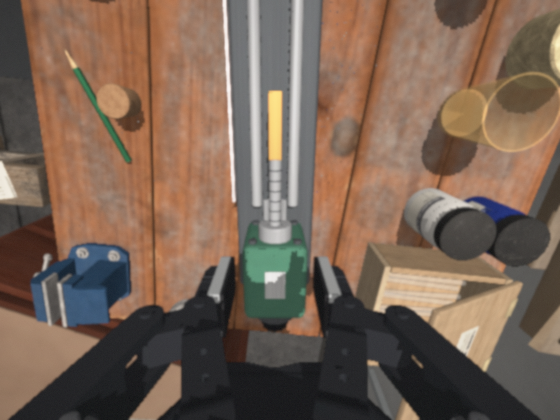

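```bash
python3 - <<'E'
from h import *
im=cv2.imread('pics/w11.png'); cv2.imwrite('pics/z12.png',cv2.resize(im[140:250,240:310],None,fx=6,fy=6,interpolation=cv2.INTER_CUBIC)[:600])
a=lambda pts,z:watz('w11',pts,z)
C=wcloud('w11')
for p in [(275,97),(275,125),(275,155),(275,180),(275,210)]: print(C[p[1],p[0]].round(4))
E=a([(275,92)],.068);S=a([(275,159)],.068); M=a([(275,224)],.062)
print(E,S,M,np.linalg.norm((E-M)[0,:2]),np.linalg.norm((E-S)[0,:2]))
E
```

```text
[ 0.4929 -0.1084  0.0628]
[ 0.4956 -0.1317  0.0655]
[ 0.4987 -0.1581  0.066 ]
[ 0.5014 -0.1814  0.0664]
[ 0.5049 -0.2114  0.0661]
[[ 0.49247485 -0.10469952  0.068     ]] [[ 0.49909004 -0.16143684  0.068     ]] [[ 0.50682773 -0.22770263  0.062     ]] 0.12383768443405337 0.057121669436419095
```

View pics/z12.png

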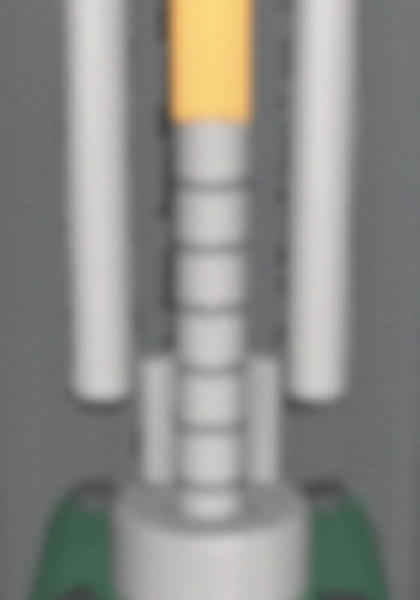

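Six rings visible between shank and mouth (100…50 mm), the mouth sitting at ≈46 mm from the nose: the rod is 46 mm in, well past the wiper. Now to the length stop.

```bash
python3 - <<'E'
from h import *
print(togo((.4755,.0453,.15),96.47))
E
```

```text
(array([0.25  , 0.0018, 0.0521]), array([-0.0005, -0.0005,  0.0015]))
```

>>> step_arm([
  [0,[0.045,0,0],[0,0,0]],
  [0,[0.095,0.001,0],[0,0,0]],
  [0,[0.145,0.002,0.01],[0,0,0]],
  [0,[0.195,0.002,0.02],[0,0,0]],
  [0,[0.24,0.002,0.03],[0,0,0]],
])

```text
time_s: 15.5
eef_pos: [0.4767, 0.0367, 0.1722]
tcp_rot: [0.0, 0.666, 0.746, 0.0]
contact_force: [1.8, 0.4, -0.1]
grip_width: 0.0425
```

>>> step_arm([
  [0,[0.01,0,0.02],[0,0,0]],
  [0,[0.01,0,0.02],[0,0,0]],
  [0,[0.01,0,0.02],[0,0,0]],
  [0,[0.01,0,0.02],[0,0,0]],
  [0,[0.01,0,0.02],[0,0,0]],
])

```text
time_s: 16.0
eef_pos: [0.4768, 0.0431, 0.1529]
tcp_rot: [0.001, 0.667, 0.745, 0.0]
contact_force: [1.0, 0.3, -0.8]
grip_width: 0.0426
```

```bash
python3 - <<'E'
from h import *
o,p,d=wpic('w12'); print(o['time_s'],o['eef_pos'],o['tcp_rot'],o['grip_width'],o['contact_force'],togo((.4755,.0453,.072),96.47))
E
```

```text
16.0 [0.47680775 0.04310898 0.15290357] [5.00688882e-04 6.66887671e-01 7.45158063e-01 2.10396816e-04] 0.04260381581555809 [ 1.02049832  0.29856046 -0.750347  ] (array([ 0.0023, -0.0011,  0.0808]), array([ 0.0009,  0.0004, -0.0021]))
```

View pics/w12.png

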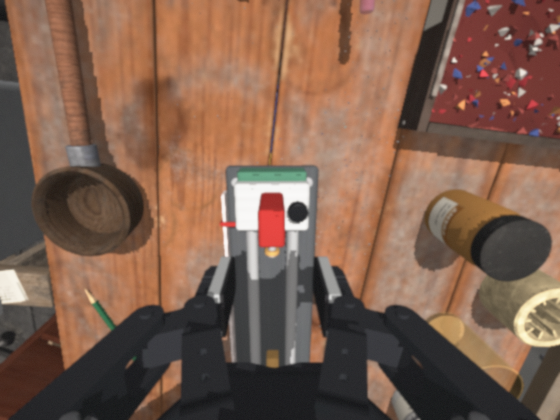

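Post at (272,222), centred between the fingers (229/320). Descend and grip it.

>>> step_arm([
  [0,[0.002,-0.001,0.03],[0,0,0]],
  [0,[0.002,-0.001,0.055],[0,0,0]],
  [0,[0.002,-0.001,0.075],[0,0,0]],
  [0,[0.002,-0.001,0.08],[0,0,0]],
  [0,[0.002,-0.001,0.08],[0,0,0]],
])

```text
time_s: 16.55
eef_pos: [0.4748, 0.0458, 0.0721]
tcp_rot: [-0.0, 0.666, 0.746, -0.0]
contact_force: [0.6, -0.0, -0.0]
grip_width: 0.043
```

>>> step_arm([
  [0.2,[0,0,0],[0,0,0]],
  [0.3,[0,0,0],[0,0,0]],
  [1,[0,0,0],[0,0,0]],
  [1,[0,0,0],[0,0,0]],
  [1,[0,0,0],[0,0,0]],
])

```text
time_s: 17.05
eef_pos: [0.4747, 0.046, 0.0733]
tcp_rot: [0.0, 0.666, 0.746, -0.0]
contact_force: [-5.4, -2.0, 10.2]
grip_width: 0.019
```

```bash
python3 - <<'E'
from h import *
o,p,d=wpic('w13'); print(o['time_s'],o['eef_pos'],o['tcp_rot'],o['grip_width'],o['contact_force'],togo((.4755,.0453,.072),96.47))
E
```

```text
17.05 [0.47466134 0.04596318 0.07331138] [ 4.05532016e-04  6.66090857e-01  7.45870377e-01 -4.30235419e-04] 0.019012072357817218 [-5.40505233 -1.95318356 10.17494832] (array([-0.0008,  0.0008,  0.0013]), array([-0.0001,  0.0012, -0.    ]))
```

View pics/w13.png

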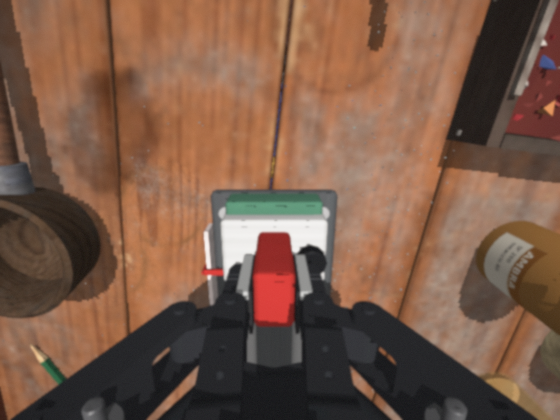

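>>> step_arm([
  [1,[-0.005,-0.0015,-0.001],[0,0,0]],
  [1,[-0.015,-0.0015,-0.0015],[0,0,0]],
  [1,[-0.03,-0.0015,-0.0015],[0,0,0]],
  [1,[-0.045,-0.0015,-0.0015],[0,0,0]],
  [1,[-0.06,-0.0015,-0.0015],[0,0,0]],
])

```text
time_s: 17.6
eef_pos: [0.4812, -0.0117, 0.0735]
tcp_rot: [-0.001, 0.665, 0.747, 0.002]
contact_force: [6.1, 8.7, -17.6]
grip_width: 0.0189
```

>>> step_arm([
  [1,[-0.012,0,0],[0,0,0]],
  [1,[-0.024,0,0],[0,0,0]],
  [1,[-0.034,0,0],[0,0,0]],
  [1,[-0.041,0,0],[0,0,0]],
  [1,[-0.045,0,0],[0,0,0]],
])

```text
time_s: 18.1
eef_pos: [0.4863, -0.0568, 0.0735]
tcp_rot: [-0.0, 0.666, 0.746, 0.002]
contact_force: [6.6, 7.8, -15.5]
grip_width: 0.019
```

```bash
python3 - <<'E'
from h import *
o,p,d=wpic('w14'); print(o['time_s'],o['eef_pos'],o['tcp_rot'],o['grip_width'],o['contact_force'],togo((.4755,.0453,.072),96.47))
p,d=r.read_camera('scene'); cv2.imwrite('pics/s14.png',cv2.resize(p[170:250,320:430,::-1],None,fx=7,fy=7,interpolation=cv2.INTER_CUBIC))
E
```

```text
18.1 [ 0.48630775 -0.05677379  0.07349624] [-3.14174230e-04  6.65704401e-01  7.46212732e-01  2.02725091e-03] 0.018969835464923354 [  6.56861905   7.79212304 -15.50954848] (array([0.1032, 0.0008, 0.0018]), array([ 0.0025, -0.0028,  0.0006]))
```

View pics/s14.png

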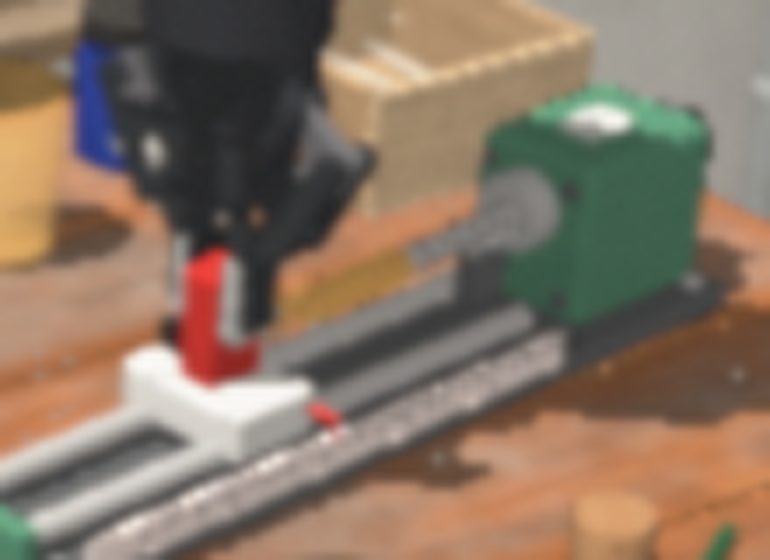

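View pics/w14.png

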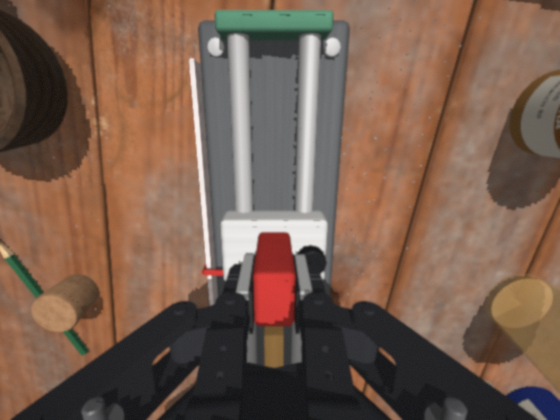

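>>> step_arm([
  [1,[-0.001,0.0005,0.0005],[0,0,0]],
  [1,[-0.003,0.0008,0.001],[0,0,0]],
  [1,[-0.005,0.0008,0.001],[0,0,0]],
  [1,[-0.007,0.0008,0.001],[0,0,0]],
  [1,[-0.008,0.0008,0.001],[0,0,0]],
])

```text
time_s: 18.7
eef_pos: [0.4872, -0.0643, 0.0734]
tcp_rot: [-0.0, 0.666, 0.746, 0.001]
contact_force: [-0.8, 7.5, 1.8]
grip_width: 0.0194
```

>>> step_arm([
  [1,[-0.0005,0,0],[0,0,0]],
  [1,[-0.001,0,0],[0,0,0]],
  [1,[-0.0015,0,0],[0,0,0]],
  [1,[-0.002,0,0],[0,0,0]],
  [1,[-0.0025,0,0],[0,0,0]],
])

```text
time_s: 19.2
eef_pos: [0.4874, -0.0661, 0.0734]
tcp_rot: [-0.001, 0.665, 0.746, 0.001]
contact_force: [-2.2, 10.1, 0.9]
grip_width: 0.019
```

```bash
python3 - <<'E'
from h import *
o,p,d=wpic('w15'); print(o['time_s'],o['eef_pos'],o['tcp_rot'],o['grip_width'],o['contact_force'])
cv2.imwrite('pics/z15.png',cv2.resize(cv2.imread('pics/w15.png')[220:380,190:350],None,fx=5,fy=5,interpolation=cv2.INTER_CUBIC)[200:800])
E
```

```text
19.2 [ 0.48743483 -0.06611903  0.07339285] [-5.93047478e-04  6.65414592e-01  7.46472598e-01  1.31478139e-03] 0.019027452166146576 [-2.23416748 10.09225282  0.85882341]
```

View pics/z15.png

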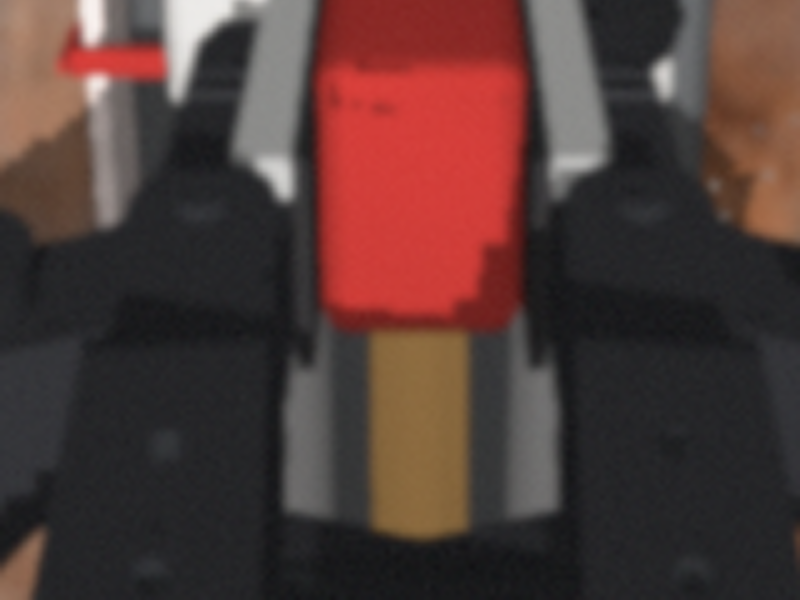

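>>> step_arm([
  [1,[-0.0005,0,0],[0,0,0]],
  [1,[-0.001,0,0],[0,0,0]],
  [1,[-0.0015,0,0],[0,0,0]],
  [1,[-0.0015,0,0],[0,0,0]],
  [1,[-0.0015,0,0],[0,0,0]],
])

```text
time_s: 19.75
eef_pos: [0.4875, -0.0672, 0.0734]
tcp_rot: [-0.001, 0.665, 0.747, 0.001]
contact_force: [-1.2, 9.2, 2.1]
grip_width: 0.0191
```

```bash
python3 - <<'E'
from h import *
o=r.get_obs(); print(o['time_s'],o['eef_pos'],o['tcp_rot'],o['grip_width'],o['contact_force'])
E
```

```text
19.75 [ 0.48754333 -0.0672486   0.07338941] [-7.26031037e-04  6.65291071e-01  7.46582434e-01  1.39026287e-03] 0.01909846376221742 [-1.20813361  9.15140673  2.1027312 ]
```

>>> step_arm([
  [1,[0.001,0,0],[0,0,0]],
  [1,[0.0015,0,0],[0,0,0]],
  [0,[0.0015,0,0],[0,0,0]],
  [0,[0.0015,0,0],[0,0,0]],
  [0,[0.0015,0,0],[0,0,0]],
])

```text
time_s: 20.25
eef_pos: [0.4874, -0.0693, 0.0729]
tcp_rot: [0.0, 0.666, 0.746, -0.0]
contact_force: [0.5, 0.1, -0.1]
grip_width: 0.0429
```

>>> step_arm([
  [0,[0,0,-0.03],[0,0,0]],
  [0,[0,0,-0.06],[0,0,0]],
  [0,[-0.03,0,-0.08],[0,0,0]],
  [0,[-0.07,0,-0.08],[0,0,0]],
  [0,[-0.09,0,-0.08],[0,0,0]],
])

```text
time_s: 20.75
eef_pos: [0.4977, -0.1622, 0.1537]
tcp_rot: [0.001, 0.667, 0.745, -0.0]
contact_force: [-1.0, -0.3, -0.9]
grip_width: 0.0425
```

>>> step_arm([
  [0,[0,0,0],[0,0,0]],
  [0,[0,0,0],[0,0,0]],
  [0,[0,0,0],[0,0,0]],
  [0,[0,0,0],[0,0,0]],
  [0,[0,0,0],[0,0,0]],
])

```text
time_s: 21.25
eef_pos: [0.4975, -0.1572, 0.1528]
tcp_rot: [-0.0, 0.665, 0.746, 0.0]
contact_force: [0.1, 0.9, -0.4]
grip_width: 0.0428
```

```bash
python3 - <<'E'
from h import *
o,p,d=wpic('w16'); print(o['time_s'],o['eef_pos'],o['tcp_rot'],o['grip_width'],o['contact_force'])
E
```

```text
21.25 [ 0.4974953  -0.15720482  0.15283299] [-1.31406209e-05  6.65474838e-01  7.46420283e-01  2.12281945e-05] 0.042791471564841865 [ 0.0511614   0.93633775 -0.40928479]
```

View pics/w16.png

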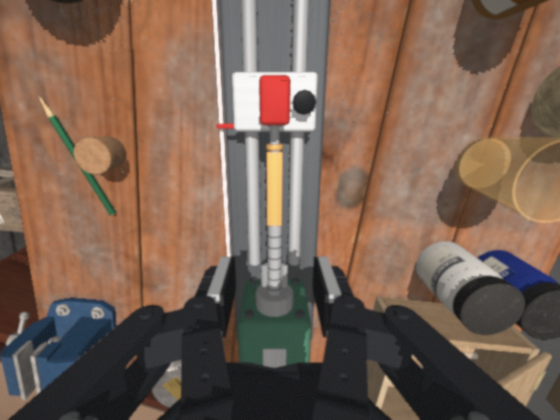

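>>> step_arm([
  [0,[0.02,0,0.01],[0,0,0]],
  [0,[0.035,0,0.03],[0,0,0]],
  [0,[0.035,0,0.042],[0,0,0]],
  [0,[0.035,0,0.042],[0,0,0]],
  [0,[0.035,0,0.042],[0,0,0]],
])

```text
time_s: 21.8
eef_pos: [0.4937, -0.124, 0.1109]
tcp_rot: [-0.0, 0.666, 0.746, -0.0]
contact_force: [-0.0, -0.2, -0.0]
grip_width: 0.0425
```

```bash
python3 - <<'E'
from h import *
o,p,d=wpic('w17'); print(o['time_s'],o['eef_pos'],o['tcp_rot'],o['grip_width'],o['contact_force'])
cv2.imwrite('pics/z17.png',cv2.resize(cv2.imread('pics/w17.png')[70:270,170:370],None,fx=4,fy=4,interpolation=cv2.INTER_CUBIC)[:600])
E
```

```text
21.8 [ 0.49365893 -0.12397282  0.11086312] [-7.40719941e-05  6.66211713e-01  7.45762646e-01 -1.55016006e-04] 0.042537728424566955 [-0.01587466 -0.24557573 -0.01507027]
```

View pics/z17.png

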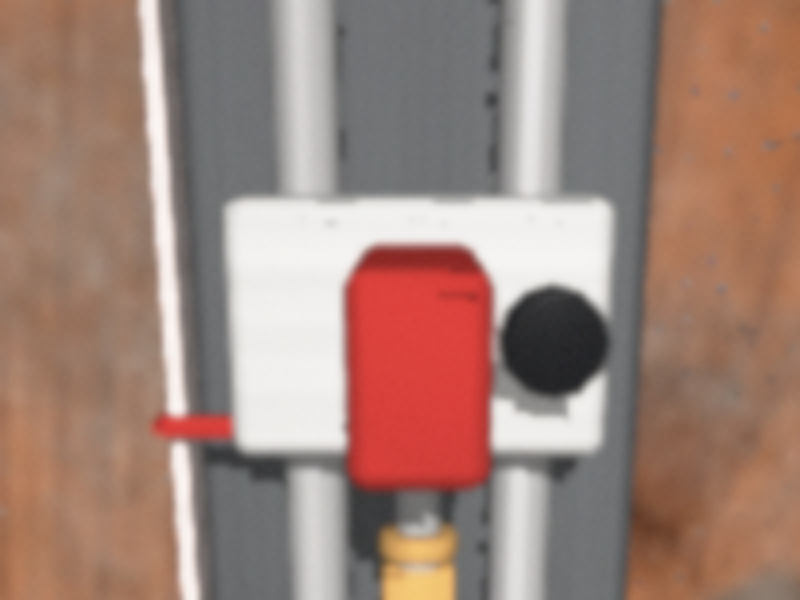

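```bash
python3 - <<'E'
from h import *
cv2.imwrite('pics/z18.png',cv2.resize(cv2.imread('pics/w17.png')[180:250,235:315],None,fx=8,fy=8,interpolation=cv2.INTER_CUBIC))
a=lambda pts,z:watz('w17',[z2p(p,170,70,4) for p in pts],z)
u=np.array([-.1127,.9936,0]); ax=lambda P:(P@u).round(4)
print('saddle',ax(a([(415,199),(415,453)],.045)), 'post top',ax(a([(418,275),(418,487)],.094)),'rodend',[ax(a([(418,567)],z)) for z in(.066,.067,.068)])
print('ptr',ax(a([(190,427)],.02)))
C=wcloud('w17');
for y in range(198,245,3): print(y,C[y,272:277].mean(0).round(4),ax(C[y,274]))
E
```

```text
saddle [-0.1005 -0.1433] post top [-0.1083 -0.1362] rodend [array([-0.1573]), array([-0.157]), array([-0.1566])]
ptr [-0.1441]
198 [ 0.491  -0.0937  0.0653] -0.1487
201 [ 0.4913 -0.0958  0.065 ] -0.1503
204 [ 0.4914 -0.0972  0.0669] -0.1518
207 [ 0.4916 -0.0989  0.0678] -0.1535
210 [ 0.4919 -0.101   0.0678] -0.1556
213 [ 0.4923 -0.1045  0.0636] -0.1594
216 [ 0.4925 -0.1067  0.0632] -0.1618
219 [nan nan nan] -0.1634
222 [ 0.493  -0.1106  0.0641] -0.1653
225 [ 0.4932 -0.113   0.0636] -0.1684
228 [ 0.4935 -0.1151  0.0637] -0.17
231 [ 0.4937 -0.1175  0.0633] -0.1724
234 [ 0.4939 -0.1193  0.0643] -0.1741
237 [ 0.4942 -0.1216  0.064 ] -0.1766
240 [ 0.4944 -0.1238  0.064 ] -0.1786
243 [ 0.4947 -0.126   0.0641] -0.1807
```

View pics/z18.png

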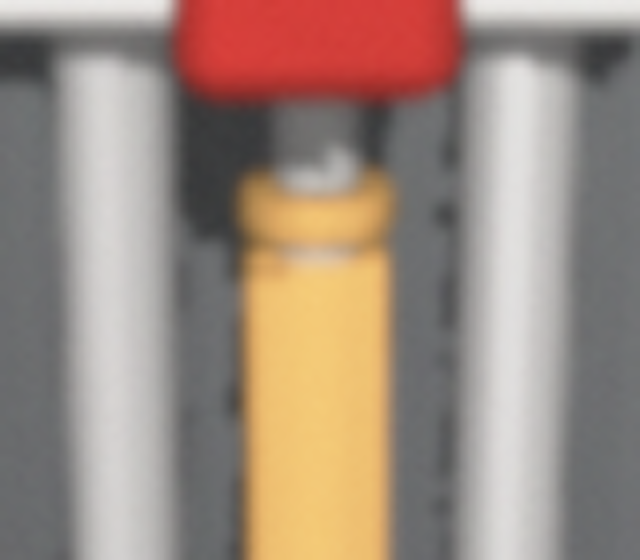

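```bash
python3 - <<'E'
from h import *
u=np.array([-.1127,.9936,0])
def m(n,pts,z): return (watz(n,pts,z)@u)
# out: w6 crop (180,90)x4
A=lambda y,x=372:z2p((x,y),180,90,4)
B=lambda y,x=316:z2p((x,y),235,180,8)
for nm,n,F,post,sad,r1,r2 in[('out','w6',A,71,131,234,280),('now','w17',B,96,28,176,246)]:
    p=m(n,[F(post)],.094)[0]; s=m(n,[F(sad)],.045)[0]; a,b=m(n,[F(r1)],.0685)[0],m(n,[F(r2)],.0685)[0]
    print(nm,'post',p,'sad',s,'ring',a,b,'| post-ring mid',p-(a+b)/2,'sad-ring mid',s-(a+b)/2)
p=m('w5',[z2p((247,270),220,55,4)],.094)[0];s=m('w5',[z2p((247,297),220,55,4)],.045)[0];a,b=m('w5',[z2p((242,353),220,55,4)],.0685)[0],m('w5',[z2p((242,377),220,55,4)],.0685)[0]
print('out5',p,s,a,b,p-(a+b)/2,s-(a+b)/2)
im=cv2.imread('pics/w6.png'); cv2.imwrite('pics/z8b.png',cv2.resize(im[95:175,232:312],None,fx=8,fy=8,interpolation=cv2.INTER_CUBIC)[:600])
E
```

```text
out post -0.023360593556683698 sad -0.029553085652293656 ring -0.03862494849876742 -0.04325936202184077 | post-ring mid 0.017581561703620394 sad-ring mid 0.011389069608010435
now post -0.13627465374644201 sad -0.14342213872716245 ring -0.1498211634765151 -0.15571800153287205 | post-ring mid 0.016494928758251565 sad-ring mid 0.009347443777531134
out5 -0.022253540137127825 -0.029552213949073175 -0.03866679149855254 -0.04327077318397892 0.018715242204137908 0.011416568392192558
```

View pics/z8b.png

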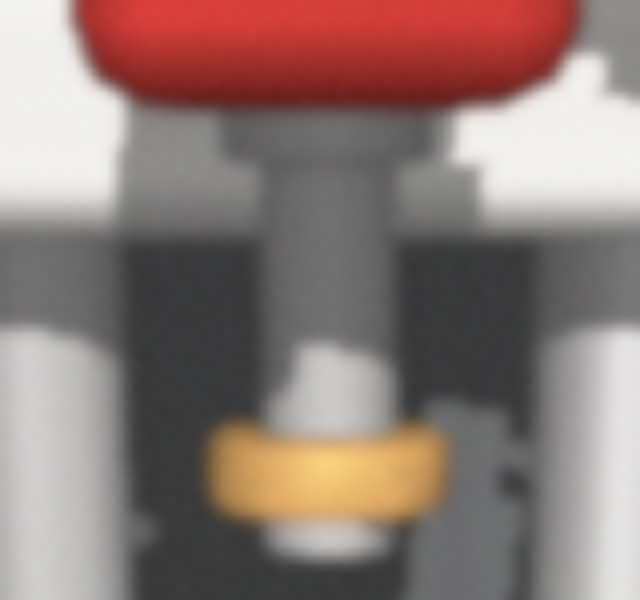

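```bash
python3 - <<'E'
from h import *
print(togo((.4877,-.0672,.0728),96.47))
E
```

```text
(array([0.0572, 0.0002, 0.0384]), array([ 0.0004,  0.0004, -0.0008]))
```

>>> step_arm([
  [0,[0.02,0,-0.015],[0,0,0]],
  [0,[0.057,0,-0.015],[0,0,0]],
  [0,[0.057,0,0],[0,0,0]],
  [0,[0.057,0,0.025],[0,0,0]],
  [0,[0.057,0,0.038],[0,0,0]],
])

```text
time_s: 22.35
eef_pos: [0.4868, -0.0675, 0.0718]
tcp_rot: [-0.0, 0.666, 0.746, -0.0]
contact_force: [0.1, -0.2, 0.5]
grip_width: 0.0427
```

>>> step_arm([
  [0,[0,0,0],[0,0,0]],
  [0,[0,0,0],[0,0,0]],
  [0.2,[0,0,0],[0,0,0]],
  [0.3,[0,0,0],[0,0,0]],
  [0.3,[0,0,0],[0,0,0]],
])

```text
time_s: 22.85
eef_pos: [0.4874, -0.0669, 0.0734]
tcp_rot: [0.0, 0.666, 0.746, 0.0]
contact_force: [-0.5, -0.1, 0.4]
grip_width: 0.03
```

```bash
python3 - <<'E'
from h import *
o,p,d=wpic('w19'); print(o['time_s'],o['eef_pos'],o['tcp_rot'],o['grip_width'],o['contact_force'],togo((.4875,-.0672,.0728),96.47))
E
```

```text
22.85 [ 0.48741222 -0.06689335  0.0733703 ] [4.82858292e-04 6.66164147e-01 7.45804975e-01 1.84691218e-04] 0.030007441290873894 [-0.5134171  -0.0571665   0.39343544] (array([-0.0003,  0.0001,  0.0004]), array([ 0.0007,  0.0004, -0.0002]))
```

View pics/w19.png

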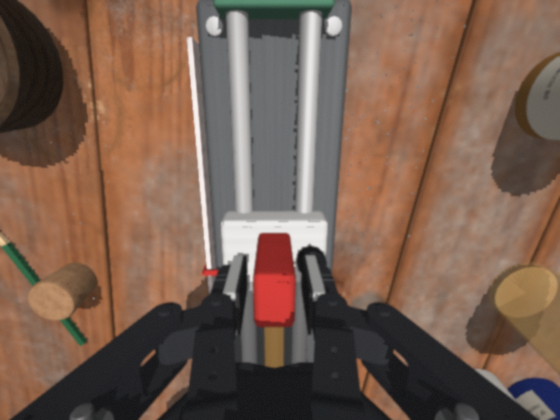

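>>> step_arm([
  [1,[0,0,0],[0,0,0]],
  [1,[0,0,0],[0,0,0]],
  [1,[0,0,-0.0005],[0,0,0]],
  [1,[-0.0005,0,-0.0007],[0,0,0]],
  [1,[-0.001,0,-0.0007],[0,0,0]],
])

```text
time_s: 23.4
eef_pos: [0.4875, -0.0668, 0.0733]
tcp_rot: [-0.0, 0.666, 0.746, 0.001]
contact_force: [2.8, 4.5, -4.9]
grip_width: 0.0187
```

>>> step_arm([
  [1,[-0.0005,0,0],[0,0,0]],
  [1,[-0.001,0,0],[0,0,0]],
  [1,[-0.0015,0,0],[0,0,0]],
  [1,[-0.0015,0,0],[0,0,0]],
  [1,[-0.0015,0,0],[0,0,0]],
])

```text
time_s: 23.9
eef_pos: [0.4875, -0.0668, 0.0733]
tcp_rot: [-0.001, 0.665, 0.746, 0.001]
contact_force: [2.9, 8.1, -3.9]
grip_width: 0.0195
```

```bash
python3 - <<'E'
from h import *
o=r.get_obs(); print(o['time_s'],o['eef_pos'],o['tcp_rot'],o['grip_width'],o['contact_force'])
E
```

```text
23.9 [ 0.48749136 -0.06679659  0.07334393] [-0.00082533  0.66545544  0.74643616  0.00119863] 0.019466463304618216 [ 2.86050428  8.10939643 -3.87885226]
```

>>> step_arm([
  [1,[-0.0005,0,0],[0,0,0]],
  [1,[-0.001,0,0],[0,0,0]],
  [1,[-0.0015,0,0],[0,0,0]],
  [1,[-0.002,0,0],[0,0,0]],
  [1,[-0.002,0,0],[0,0,0]],
])

```text
time_s: 24.4
eef_pos: [0.4876, -0.068, 0.0733]
tcp_rot: [-0.001, 0.665, 0.747, 0.001]
contact_force: [2.1, 10.9, -3.3]
grip_width: 0.0194
```

```bash
python3 - <<'E'
from h import *
o=r.get_obs(); print(o['time_s'],o['eef_pos'],o['tcp_rot'],o['grip_width'],o['contact_force'])
E
```

```text
24.4 [ 0.48761656 -0.06795208  0.07332774] [-0.00118874  0.66524498  0.74662271  0.00149369] 0.019435042142851595 [ 2.0554782  10.93198774 -3.30108929]
```

Moved 1.2 mm, another ~0.5–0.8 mm.

>>> step_arm([
  [1,[-0.0004,0,0],[0,0,0]],
  [1,[-0.0007,0,0],[0,0,0]],
  [1,[-0.0007,0,0],[0,0,0]],
  [1,[-0.0007,0,0],[0,0,0]],
  [1,[-0.0007,0,0],[0,0,0]],
])

```text
time_s: 24.9
eef_pos: [0.4877, -0.0685, 0.0734]
tcp_rot: [-0.001, 0.665, 0.747, 0.002]
contact_force: [2.3, 12.1, -3.2]
grip_width: 0.0191
```

```bash
python3 - <<'E'
from h import *
o=r.get_obs(); print(o['time_s'],o['eef_pos'],o['tcp_rot'],o['grip_width'],o['contact_force'])
E
```

```text
24.9 [ 0.4876873  -0.06854954  0.07335484] [-0.0011953   0.66520834  0.74665529  0.0015217 ] 0.019092006600997385 [ 2.26048729 12.13513643 -3.22784128]
```

>>> step_arm([
  [1,[0.001,0,0],[0,0,0]],
  [1,[0.0018,0,0],[0,0,0]],
  [0,[0.0018,0,0],[0,0,0]],
  [0,[0.0018,0,0],[0,0,0]],
  [0,[0.0018,0,0],[0,0,0]],
])

```text
time_s: 25.4
eef_pos: [0.4871, -0.0705, 0.0735]
tcp_rot: [-0.0, 0.666, 0.746, -0.0]
contact_force: [0.0, -0.2, 0.1]
grip_width: 0.0424
```

>>> step_arm([
  [0,[0,0,-0.02],[0,0,0]],
  [0,[0,0,-0.045],[0,0,0]],
  [0,[-0.025,0,-0.055],[0,0,0]],
  [0,[-0.052,0,-0.045],[0,0,0]],
  [0,[-0.054,0,-0.039],[0,0,0]],
])

```text
time_s: 25.9
eef_pos: [0.4934, -0.128, 0.1124]
tcp_rot: [0.001, 0.668, 0.744, -0.001]
contact_force: [-0.2, -0.0, -0.9]
grip_width: 0.0425
```

>>> step_arm([
  [0,[0,0,0],[0,0,0]],
  [0,[0,0,0],[0,0,0]],
  [0,[0,0,0],[0,0,0]],
  [0,[0,0,0],[0,0,0]],
  [0,[0,0,0],[0,0,0]],
])

```text
time_s: 26.4
eef_pos: [0.4937, -0.1232, 0.1127]
tcp_rot: [0.0, 0.666, 0.746, 0.0]
contact_force: [0.7, 0.6, 0.7]
grip_width: 0.0428
```

```bash
python3 - <<'E'
from h import *
o,p,d=wpic('w20'); print(o['time_s'],o['eef_pos'],o['tcp_rot'],o['grip_width'],o['contact_force'])
im=cv2.imread('pics/w20.png'); cv2.imwrite('pics/z20.png',cv2.resize(im[180:250,235:315],None,fx=8,fy=8,interpolation=cv2.INTER_CUBIC)); cv2.imwrite('pics/w20b.png',im)
E
```

```text
26.4 [ 0.49366797 -0.12319037  0.11270562] [1.38220810e-04 6.65717705e-01 7.46203667e-01 8.02634498e-05] 0.04280306971482345 [0.68019824 0.55142304 0.70057995]
```

View pics/z20.png

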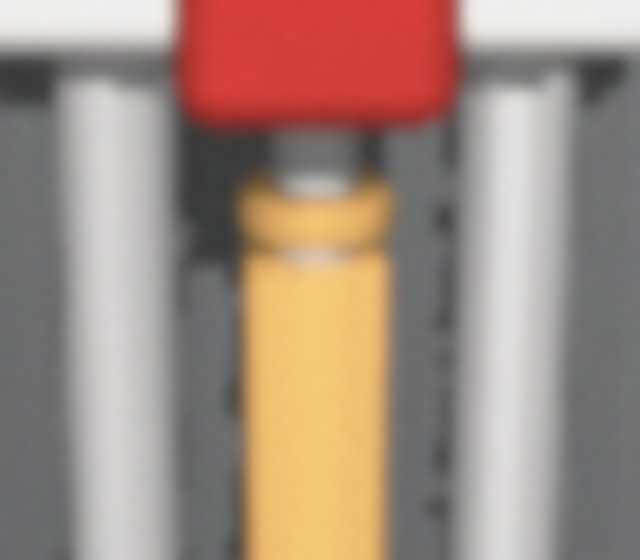

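View pics/w20.png

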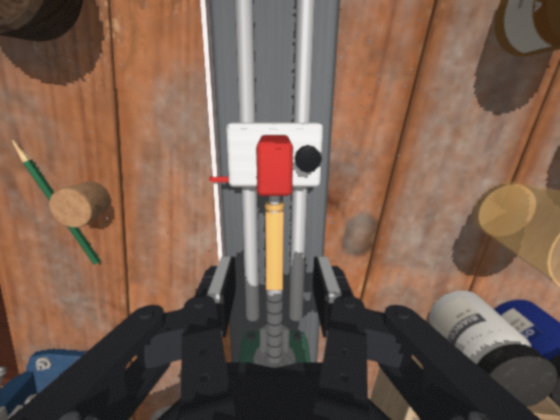

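```bash
python3 - <<'E'
from h import *
u=np.array([-.1127,.9936,0])
def m(n,pts,z): return (watz(n,pts,z)@u)
B=lambda y,x=316:z2p((x,y),235,180,8)
for nm,n,post,sad,r1,r2,re in[('prev','w17',96,28,176,246,262),('now','w20',124,48,184,248,262)]:
    p=m(n,[B(post)],.094)[0]; s=m(n,[B(sad)],.045)[0]; a,b=m(n,[B(r1)],.0685)[0],m(n,[B(r2)],.0685)[0]; e=m(n,[B(re)],.0645)[0]
    print(nm,'post %.4f sad %.4f ring %.4f %.4f rodend %.4f | post-ring %.4f sad-ring %.4f post-rod %.4f sad-rod %.4f'%(p,s,a,b,e,p-(a+b)/2,s-(a+b)/2,p-e,s-e))
E
```

```text
prev post -0.1363 sad -0.1434 ring -0.1498 -0.1557 rodend -0.1585 | post-ring 0.0165 sad-ring 0.0093 post-rod 0.0222 sad-rod 0.0151
now post -0.1380 sad -0.1449 ring -0.1503 -0.1557 rodend -0.1584 | post-ring 0.0150 sad-ring 0.0081 post-rod 0.0204 sad-rod 0.0134
```

Rod end has not shifted and the feeler is in by ≈3.2 mm (half is 3.5). Back away, last check.

>>> step_arm([
  [0,[0,0,-0.03],[0,0,0]],
  [0,[0,0,-0.07],[0,0,0]],
  [0,[0,0,-0.1],[0,0,0]],
  [0,[0,0,-0.1],[0,0,0]],
  [0,[0,0,-0.1],[0,0,0]],
])

```text
time_s: 26.95
eef_pos: [0.4937, -0.1238, 0.213]
tcp_rot: [0.001, 0.666, 0.746, 0.0]
contact_force: [0.5, 1.4, -0.2]
grip_width: 0.0427
```

```bash
python3 - <<'E'
from h import *
o=r.get_obs(); print(o['time_s'],o['eef_pos'],o['contact_force'])
p,d=r.read_camera('scene'); cv2.imwrite('pics/sF.png',cv2.resize(p[130:290,200:440,::-1],None,fx=3,fy=3,interpolation=cv2.INTER_CUBIC))
E
```

```text
26.95 [ 0.49372351 -0.12383044  0.21297753] [ 0.50747023  1.3651933  -0.20156011]
```

View pics/sF.png

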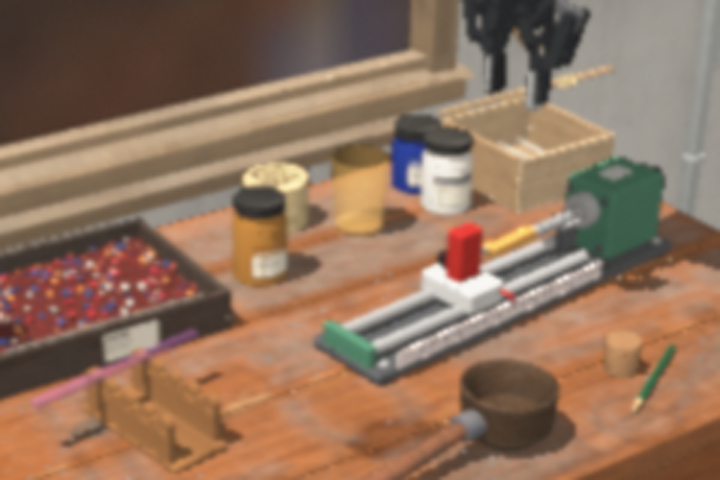

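The scene view shows the stop against the rod at about (465,265), the rod in the headstock, the cane in its rest and the tumbler and jar standing. The gripper is clear.

```bash
python3 -c "
from rig import r
print(r.sign_off())"
```

```text
the job is handed in; nothing more can be done
None
```

The rod is in the headstock bore and pressed home, and the length stop is set against its outer end. I handed the job in at about 27 s; no verdict comes back.

- **Rod:** It stopped dead about 46 mm inside the mouth, judged from the camera and the rings still showing. I held it there for about 2 s, with readings between 8 and 12.5 N and the rod not moving, then let go.
- **Length stop:** I slid it up to the rod in two goes, looking at the feeler in between. The feeler is pushed in by about 3.2 mm (±0.6 mm by camera); half-way is 3.5 mm. The rod's outer end was at the same place before and after the second push, within about 0.1 mm.
- **Surroundings:** In the last picture the cane is in its rest, the tumbler and jar are standing, and the gripper is clear of everything. I checked these by eye only.

Some things did not fit cleanly:
- **Wiper drag:** The 2 to 4 N drag never showed clearly; I read about 1 N or less at each stop on the way in. I judged the rod bottomed by its depth and the rigid resistance.
- **Feeler reading:** The last push (about 12 N against roughly 7.5 N of sliding friction) points to the feeler being slightly past half-way. The camera puts it slightly short.
- **Rod level:** The free end of the rod sags about 2 to 3 mm because of the clearance in the bore.

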